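Fetch the air cylinder from behind the row

TASK

The small air cylinder lies in the plywood stock tray behind a spray can, a dropper bottle and a jar. First clear all three of these to the black side mat and leave them standing there; then lay the air cylinder down in the assembly cradle between its rails, either way round; then put the can, the bottle and the jar back, each on the very spot where it stood at the start. Keep all three upright, and leave the bolt, the spanner and the tape reel alone.

Things in the scene. Friction and masses are not known exactly. Their poses are not given: they have to be found in the camera images.
- spray_can: spray can, blue body with an orange cap, the tallest of the row: 58 mm diameter, 157 mm high, about 0.3 kg, stands upright. Straight round body from 0 to 120 mm high, a cap of about the same width above. Origin: centre of its underside; z up. Its starting position is also its final one.
- oil_bottle: cream dropper bottle with a thin orange spout: round body 44 mm diameter up to 80 mm high, then a neck and spout to 126 mm, about 0.1 kg, stands upright. Grip the body. Origin: centre of its underside; z up. Its starting position is also its final one.
- jar: grey plastic jar with a black lid: 52 mm diameter, 110 mm high, about 0.2 kg, stands upright. Origin: centre of its underside; z up. Its starting position is also its final one.
- air_cylinder: pneumatic cylinder lying flat, 120 mm long (its y), 30 mm wide and high, about 0.14 kg. Two square 30 mm end blocks, y -25 to -7 and +42 to +60 mm; between them a round dark barrel 26 mm thick, axis 15 mm up; an 8 mm piston rod from y -25 to -60 mm. Grip the barrel across (along its x) at y +17 mm. Origin: underside, middle of the 120 mm length; z up.
- stock_tray: fixed plywood tray: floor 8 mm thick, 252 mm wide (y), x -36 to +109 mm; front open, rear side cheeks 34 mm and back lip 24 mm high. Origin: on the worktop under the middle of the row of can, bottle and jar (any order, 84 mm apart along y, x = 0); its x points to the back. The air cylinder lies along y, 60 mm behind the row.
- side_mat: fixed black rubber mat, 100 mm (x) by 260 mm (y), 4 mm thick: the side area. Origin: centre of its underside, on the worktop. A thing is on the mat when the centre of its foot is over it.
- cradle: fixed assembly cradle in front of the tray: plywood plate 64 (x) by 156 (y) mm, 6 mm thick; aluminium rails and end stops rise 8 mm above it round a nest 46 (x) by 136 (y) mm. Side rails only beyond y +-41 mm: the middle is open for fingers. Origin: centre of the underside, on the worktop. The air cylinder belongs flat on the plate, along y, centred.
- bolt: steel hex bolt, 47 mm long (along its y), 18 mm head, lying at one end of the stock tray's floor; leave it alone. Origin: underside, middle.
- spanner: combination spanner 151 mm long (along its x), 30 mm wide, 6 mm thick, lying on the worktop behind the side mat; leave it alone. Origin: underside, middle.
- reel: white reel of thread seal tape, 52 mm diameter, 14 mm high, lying on the worktop in front of the side mat; leave it alone. Origin: underside, middle.

How it is judged:
By the outcome, as a careful person would: the job done as asked, in the order asked, and still so for the second after the job is handed in, with the robot touching nothing.
It also fails if it takes over 147 s, if anything falls off the work surface, if the arm or the gripper's body presses on something with over 40 N, if the wrist force passes 120 N, or if a joint passes its speed limit or range.

ROBOT

A 6-joint arm with a two-finger parallel gripper is mounted at the origin on the work surface; the furniture and walls round the work are solid. World frame = base frame: x ahead of the robot, y to its left, z up, the work surface at z = 0. Lengths are in mm, angles in rad, forces in N, time in s.
With the tool pointing down it reaches from about 400 to 925 mm from the base axis. Payload 3.4 kg.
Tool frame: the origin (TCP) lies at the very end of the fingers, on their centre line; the grasp point (between the pads) lies 19 mm behind it; z points along the fingers, y is the line along which they close (so a half turn about z gives the same grasp; the last joint's range is limited). The gripper opens to 85 mm and grips with 20 to 120 N. Pads are 22 mm wide; open, the fingers measure 114 mm over their backs; the gripper's body (76 mm by 85 mm) begins 54 mm behind the grasp point. The pads swing forward as they close: fully open they stand 13 mm farther back than shut.
Start: joints at [1.19, 0.307, 1.506, -0, 1.328, -0.073], TCP at [173.679, 548.148, 231.305] pointing down, gripper open.
Joint ranges: [-3.12, 3.12], [-1.05, 2.28], [0.14, 2.33], [-1.42, 4.57], [0.1, 2.73], [-2.68, 2.68]. Speed limits (rad/s): [2.57, 2.57, 3.14, 3.14, 3.14, 3.14].

INTERFACE

Orientations are given as a 3x3 rotation matrix whose columns are the frame's x, y, z axes.
In Python, from bench import robot, capture, camera_model, job_done gives the robot as it stands.
- The arm moves only by the tool step_arm, never from a script. Its argument "targets" is a list that holds one entry, the list of rows, each a list of 7 numbers: the shift along the tool's x, y, z as a fraction of full scale, then the turn, a rotation vector about the tool's x, y, z as a fraction of full scale, then the opening, from 0 (shut) to 1 (fully open). In form: [[[tx, ty, tz, wx, wy, wz, jaw], ...]]. A call has 1 to 5 rows; each row shifts and turns the commanded pose from where the row before left it, along the tool's axes as they then stand; what a row does not reach is not made up. Full scale, the value 1, is 0.03 m for a shift and pi/2 rad for a turn. A row lasts 1/8 s, in which the tool goes at most 62.5 mm and 10.7 degrees, less where a joint would pass 70% of its speed; a pose out of reach is approached as far as the arm can. A call with a number of a shift or a turn outside -1 to 1 is refused whole. A call with a gripper value outside its range is refused whole. The fingers move at their own pace and stop on an object; "newtons" is the grip in N (left out, the last holds). Time passes only in rows, so rows that do not move let the fingers close. It gives the time, the measured TCP pose, the force, the opening and the grip force at its end, in the units of the state.
- robot.state(): the state, without advancing time (a new reading comes with each control period).
- capture(name): name is "scene" or "top" or "wrist"; returns (picture, depth): 480x640x3 uint8, red, green, blue; 480x640 float32, mm along the optical axis (not along the pixel's ray), 0 where there is no reading.
- camera_model(name): a dict with "fx", "fy", "cx", "cy" (pixels), "R" (3x3) and "t" (3): a world point X has camera coordinates R X + t. Camera axes: x right, y down, z forward; pixel columns grow to the right and rows downward; lengths in mm; the calibration is good to about 2 mm. A picture is of the moment at which its call begins: read the wrist's pose just before it. camera_model takes no time and is no camera call; for the wrist camera it gives the pose at the moment of the call.
- job_done(): hands the job in; it is judged then, once.
The state is a dict: "time_s": time; "q": joint angles; "joint_vel": joint speeds; "effort": joint torques, N m; "position": TCP position; "tcp_rot": TCP orientation; "ft_force": force on the tool from outside, world axes, zero at the start; "torque": the same for the moment, N m; "gripper_width": finger opening in mm; "grip_force": force on a finger pad.
Only numpy, scipy, OpenCV 4.12 (cv2) and the standard library are available. Lean on these libraries where they do the work, as an engineer would, in place of code of your own. Each camera call takes 0.05 s, during which the arm holds its last target. There are 200 camera calls.

## Working session

There is one attempt and no reset: what is moved stays moved. The work goes in short steps, Python scripts to look and compute and a tool call to move; the robot and the scene stay as the last step left them, time stands still between calls to the robot, and variables do not carry over. Pictures are saved under pics/ and viewed, at most 14 in all, crops included, and the job is handed in when it is done.

Besides the shell and the picture viewer there is one more tool, called after ">>>" by a JSON object that holds its "fn" and its "kwargs", one argument or row to a line. step_arm: Moves the arm, as the interface text tells. Shift numbers are shares of 0.03 m and turn numbers shares of pi/2 rad, none past 1 either way. Its arguments: {"type":"object","properties":{"targets":{"type":"array"},"newtons":{"type":"number"}},"required":["targets"]}

```bash
mkdir -p pics; ls; cat > s.py <<'E'
from bench import robot,capture,camera_model
import cv2,numpy as np
for n in("scene","top"):
    p,d=capture(n);cv2.imwrite(f"pics/{n}0.png",p[:,:,::-1]);np.save(f"{n}0.npy",d)
    m=camera_model(n);print(n,m)
s=robot.state();print({k:np.round(v,3).tolist() for k,v in s.items()})
E
python3 s.py
```

```text
pics
scene {'fx': 473.1562299315918, 'fy': 473.1562299315918, 'cx': 322.27708196316445, 'cy': 244.77299509734203, 'R': array([[ 0.6181925 , -0.78599854, -0.00665739],
       [-0.57952882, -0.45004823, -0.67941367],
       [ 0.53102201,  0.42386658, -0.73372525]]), 't': array([-346.61781053,  324.72340477,  633.69738703])}
top {'fx': 532.1984170189713, 'fy': 532.1984170189713, 'cx': 322.5389183347774, 'cy': 237.83077908861972, 'R': array([[ 0.01815652, -0.9996765 , -0.01781133],
       [-0.98399618, -0.01470774, -0.17758151],
       [ 0.1772621 ,  0.02075054, -0.9839449 ]]), 't': array([-42.50809729, 549.37601771, 971.69583834])}
{'time_s': 0.1, 'q': [1.191, 0.307, 1.508, -0.0, 1.328, -0.074], 'joint_vel': [-0.0, -0.001, -0.004, -0.0, -0.001, -0.002], 'effort': [0.001, -45.853, -25.261, -0.0, 0.006, -0.0], 'position': [173.434, 547.542, 230.483], 'tcp_rot': [[-0.953, 0.302, -0.001], [0.302, 0.953, -0.002], [0.0, -0.002, -1.0]], 'ft_force': [1.145, -0.007, -0.858], 'torque': [0.002, 0.03, 0.01], 'grip_force': 0.0, 'gripper_width': 85.537}
```

View pics/top0.png

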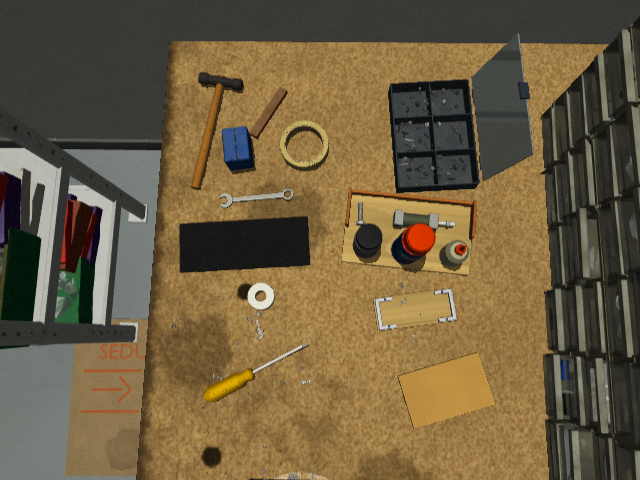

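View pics/scene0.png

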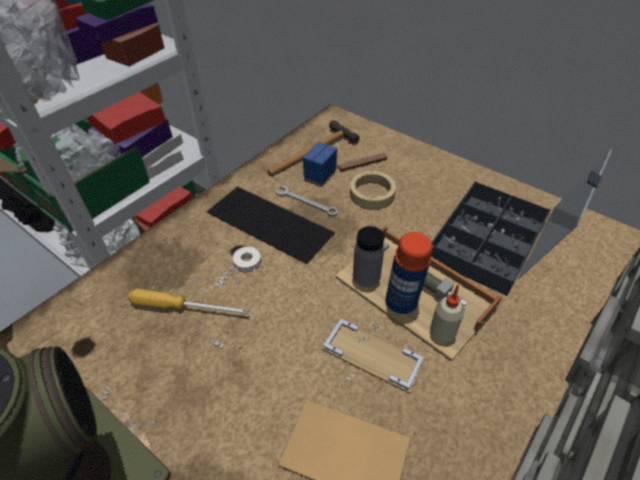

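```bash
cat > h.py <<'E'
import cv2,numpy as np
from scipy.optimize import least_squares
from bench import robot,capture,camera_model
def cloud(d,m):
    v,u=np.mgrid[:480,:640];c=np.stack([(u-m['cx'])/m['fx']*d,(v-m['cy'])/m['fy']*d,d],-1)
    w=(c-m['t'])@m['R'];w[d<=0]=np.nan;return w
def pix2z(u,v,z,m):
    r=np.array([(u-m['cx'])/m['fx'],(v-m['cy'])/m['fy'],1])@m['R'];o=-m['R'].T@m['t'];return o+r*(z-o[2])/r[2]
def circ(P,r,x0):
    f=lambda c:np.hypot(P[:,0]-c[0],P[:,1]-c[1])-r
    return least_squares(f,x0,loss='soft_l1',f_scale=1.5)
E
cat > m.py <<'E'
from h import *
W={n:cloud(np.load(n+"0.npy"),camera_model(n)) for n in("scene","top")}
I={n:cv2.imread(f"pics/{n}0.png") for n in W}
t=W["top"]
for nm,(u,v) in dict(jar=(369,237),can=(418,236),bot=(456,250)).items(): print(nm,t[v,u].round(1))
for nm,(u,v),r,zr,ztop in[("jar",(369,237),26,(20,80),110),("can",(418,238),29,(20,110),157),("bot",(456,255),22,(20,72),80)]:
    c0=t[v,u][:2]
    for n in W:
        w=W[n].reshape(-1,3);k=(np.hypot(w[:,0]-c0[0],w[:,1]-c0[1])<48)&(w[:,2]>zr[0])&(w[:,2]<zr[1])
        s=circ(w[k],r,c0+[10,0]);q=w[k];kk=abs(np.hypot(*(q[:,:2]-s.x).T)-r)<6;s=circ(q[kk],r,s.x)
        k2=(np.hypot(w[:,0]-c0[0],w[:,1]-c0[1])<50)&(abs(w[:,2]-ztop)<(5));tp=w[k2]
        print(nm,n,s.x.round(1),kk.sum(),np.abs(s.fun).mean().round(2),'topmid',((tp.max(0)+tp.min(0))/2).round(1) if len(tp) else '',len(tp))
# cylinder / tray floor / cradle / mat
print('floor z',t[262,390],t[225,385],'table',t[300,340])
m=camera_model("top")
g=I["top"].max(2);k=np.zeros((480,640),np.uint8);k[205:285,170:320]=(g[205:285,170:320]<40)
n,l,st,ce=cv2.connectedComponentsWithStats(k);i=1+st[1:,4].argmax();r=cv2.minAreaRect(np.argwhere(l==i)[:,::-1].astype(np.float32));print('mat',pix2z(*r[0],4,m).round(1),[pix2z(*b,4,m).round(0)[:2].tolist() for b in cv2.boxPoints(r)])
h=cv2.cvtColor(I["top"],cv2.COLOR_BGR2HSV);k=np.zeros((480,640),np.uint8);k[280:340,360:470]=((h[...,1]<50)&(h[...,2]>120))[280:340,360:470]
n,l,st,ce=cv2.connectedComponentsWithStats(k);keep=[i for i in range(1,n) if st[i,4]>15];print(st[keep].tolist())
pts=np.argwhere(np.isin(l,keep))[:,::-1].astype(np.float32);r=cv2.minAreaRect(pts);b=cv2.boxPoints(r);c=np.array([pix2z(*x,14,m)[:2] for x in b]);print('cradle',c.mean(0),c.round(1).tolist(),np.linalg.norm(c-np.roll(c,1,0),axis=1).round(1))
w=t.reshape(-1,3);c0=t[219,400][:2];k=(abs(w[:,2]-38)<6)&(abs(w[:,0]-c0[0])<60)&(w[:,1]<c0[1]+25)&(w[:,1]>c0[1]-110)
print('cyl top',c0,len(w[k]));
big=lambda im:cv2.resize(im,None,fx=4,fy=4,interpolation=cv2.INTER_CUBIC)
cv2.imwrite("pics/crop.png",big(I["top"][180:330,340:490]))
E
python3 m.py
```

```text
jar [ 540.2 -117.6  118.6]
can [nan nan nan]
bot [ 521.5 -274.9  103.5]
jar scene [ 543.2 -116.6] 644 0.6 topmid [ 539.7 -117.4  110. ] 113
jar top [ 543.7 -117.6] 125 0.22 topmid [ 540.6 -117.   110.1] 25
can scene [ 535.8 -197.8] 1131 0.78 topmid [ 532.3 -202.2  157. ] 377
can top [ 536.  -198.9] 286 0.61 topmid [ 533.6 -201.9  157.1] 153
bot scene [ 525.  -282.9] 564 0.52 topmid [ 521.  -283.5   80. ] 238
bot top [ 525.4 -283.8] 161 0.34 topmid [ 524.3 -283.    80. ] 176
floor z [ 510.58631944 -166.43040888    9.98406746] [ 584.95787691 -156.82956076    9.6091872 ] table [ 4.35016291e+02 -6.89989161e+01 -2.18227499e-01]
mat [542.6 125.4   4. ] [[582.0, 262.0], [602.0, -1.0], [503.0, -9.0], [484.0, 250.0]]
[[443, 289, 14, 32, 143], [435, 290, 7, 5, 23], [386, 297, 7, 4, 24], [375, 298, 22, 32, 171], [439, 317, 7, 5, 24]]
cradle [ 419.74795254 -214.59087635] [[438.0, -136.0], [461.2, -285.7], [401.3, -292.4], [378.5, -144.3]] [ 60.2 151.4  60.3 149.9]
cyl top [ 591.5692619  -183.28503034] 529
```

View pics/crop.png

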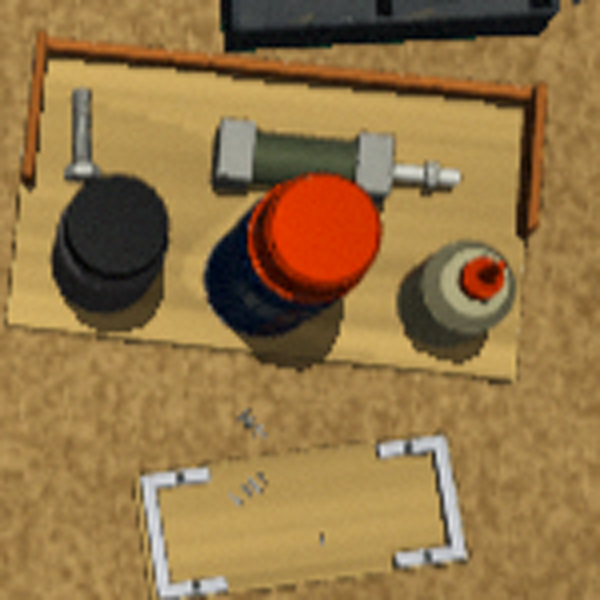

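>>> {"fn": "step_arm", "kwargs": {
  "targets": [
    [[0, 0, 0, 0, 0, 0.11, 1], [0, 0, 0, 0, 0, 0.11, 1], [0, 0, 0, 0, 0, 0.11, 1], [0, 0, 0, 0, 0, 0.11, 1], [0, 0, 0, 0, 0, 0.11, 1]]
  ],
  "newtons": 40
}}

```text
time_s: 0.72
position: [173.5, 547.8, 230.7]
tcp_rot: [[-0.384, 0.923, -0.0], [0.923, 0.384, -0.001], [-0.001, -0.001, -1.0]]
ft_force: [-0.6, -0.3, -0.0]
gripper_width: 85.6
grip_force: 0.0
```

>>> {"fn": "step_arm", "kwargs": {
  "targets": [
    [[0, 0, 0, 0, 0, 0.11, 1], [0, 0, 0, 0, 0, 0.11, 1], [0, 0, 0, 0, 0, 0.105, 1]]
  ]
}}

```text
time_s: 1.1
position: [173.5, 547.8, 230.7]
tcp_rot: [[0.116, 0.993, -0.0], [0.993, -0.116, -0.001], [-0.001, -0.0, -1.0]]
ft_force: [-0.4, -0.3, 0.4]
gripper_width: 85.8
grip_force: 0.0
```

>>> {"fn": "step_arm", "kwargs": {
  "targets": [
    [[-0.98, 0.988, 0, 0, 0, 0, 1], [-0.98, 0.988, 0, 0, 0, 0, 1], [-0.98, 0.988, 0, 0, 0, 0, 1], [-0.98, 0.988, 0, 0, 0, 0, 1], [-0.98, 0.988, 0, 0, 0, 0, 1]]
  ]
}}

```text
time_s: 1.72
position: [305.3, 384.4, 231.0]
tcp_rot: [[0.11, 0.994, -0.0], [0.994, -0.11, -0.001], [-0.001, -0.0, -1.0]]
ft_force: [-0.3, -0.4, -0.5]
gripper_width: 85.4
grip_force: 0.0
```

>>> {"fn": "step_arm", "kwargs": {
  "targets": [
    [[-0.98, 0.988, 0, 0, 0, 0, 1], [-0.98, 0.988, 0, 0, 0, 0, 1], [-0.98, 0.988, 0, 0, 0, 0, 1], [-0.98, 0.988, 0, 0, 0, 0, 1], [-0.98, 0.988, 0, 0, 0, 0, 1]]
  ]
}}

```text
time_s: 2.35
position: [436.3, 222.0, 231.0]
tcp_rot: [[0.11, 0.994, -0.001], [0.994, -0.11, -0.0], [-0.0, -0.001, -1.0]]
ft_force: [-0.2, 0.8, 0.2]
gripper_width: 85.5
grip_force: 0.0
```

>>> {"fn": "step_arm", "kwargs": {
  "targets": [
    [[-0.98, 0.988, 0, 0, 0, 0, 1], [-0.98, 0.988, 0, 0, 0, 0, 1], [-0.98, 0.988, 0, 0, 0, 0, 1], [-0.98, 0.988, 0, 0, 0, 0, 1], [-0.98, 0.988, 0, 0, 0, 0, 1]]
  ]
}}

```text
time_s: 2.98
position: [567.4, 59.7, 230.8]
tcp_rot: [[0.11, 0.994, -0.001], [0.994, -0.11, 0.0], [0.0, -0.001, -1.0]]
ft_force: [0.1, 0.3, -0.0]
gripper_width: 85.4
grip_force: 0.0
```

>>> {"fn": "step_arm", "kwargs": {
  "targets": [
    [[-0.98, 0, 0, 0, 0, 0, 1], [-0.98, 0, 0, 0, 0, 0, 1], [-0.98, 0, 0, 0, 0, 0, 1], [-0.98, 0, 0, 0, 0, 0, 1], [-0.98, 0, 0, 0, 0, 0, 1]]
  ]
}}

```text
time_s: 3.6
position: [550.2, -86.1, 230.8]
tcp_rot: [[0.11, 0.994, -0.001], [0.994, -0.11, 0.0], [0.0, -0.001, -1.0]]
ft_force: [0.1, -0.4, -0.3]
gripper_width: 85.4
grip_force: 0.0
```

>>> {"fn": "step_arm", "kwargs": {
  "targets": [
    [[-0.98, 0, 0, 0, 0, 0, 1], [0, 0, 0, 0, 0, 0, 1]]
  ]
}}

```text
time_s: 3.85
position: [547.0, -116.1, 230.8]
tcp_rot: [[0.113, 0.994, -0.001], [0.994, -0.113, -0.0], [-0.0, -0.001, -1.0]]
ft_force: [0.4, 0.5, 0.2]
gripper_width: 85.5
grip_force: 0.0
```

```bash
cat > l.py <<'E'
import sys
from h import *
k=sys.argv[1]
o=[]
for n in sys.argv[2:]:
    s=robot.state();m=camera_model(n);p,d=capture(n);cv2.imwrite(f"pics/{n}{k}.png",p[:,:,::-1]);np.save(f"{n}{k}.npy",d);np.save(f"{n}{k}m.npy",m)
    o.append(p[:,:,::-1])
cv2.imwrite(f"pics/v{k}.png",cv2.resize(np.hstack(o),None,fx=800/(640*len(o)),fy=800/(640*len(o)),interpolation=cv2.INTER_AREA) if len(o)>1 else o[0])
print(s['position'],s['q'],s['tcp_rot'].tolist() if hasattr(s['tcp_rot'],'tolist') else s['tcp_rot'])
E
python3 l.py 1 scene wrist
```

```text
[ 547.13094693 -114.93255729  230.8393868 ] [-2.82932772e-01  2.85568413e-01  1.53949437e+00  5.04395669e-04
  1.31759458e+00 -1.70623634e-01] [[0.11219929615746688, 0.9936853289174834, -0.0008860225288542487], [0.9936855034959456, -0.1121986327497682, 0.0007661273338249204], [0.0006618789753815474, -0.0009663866903153675, -0.9999993140062581]]
```

View pics/v1.png

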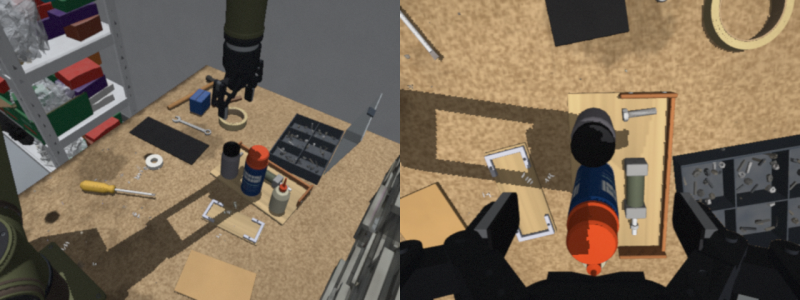

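```bash
cat > a.py <<'E'
from h import *
d=np.load("scene1.npy");w=cloud(d,camera_model("scene")).reshape(-1,3)
k=(np.hypot(w[:,0]-547,w[:,1]+115)<90)&(w[:,2]>190)&(w[:,2]<330);q=w[k]
for z in range(190,330,10):
    a=q[(q[:,2]>=z)&(q[:,2]<z+10)]
    if len(a):print(z,len(a),a.min(0).round(),a.max(0).round())
print('min',np.sort(q[:,2])[:8])
m=np.load("wrist1m.npy",allow_pickle=True).item();W=cloud(np.load("wrist1.npy"),m);w=W.reshape(-1,3)
ey=np.array([.110,.994]);ex=np.array([.994,-.110]);c=np.array([534.9,-199.6])
L=np.c_[(w[:,:2]-c)@ex,(w[:,:2]-c)@ey,w[:,2]]
k=(L[:,0]>35)&(L[:,0]<95)&(abs(L[:,1])<80)&(L[:,2]>30)&(L[:,2]<45);q=L[k]
for y in range(-75,75,6):
    a=q[(q[:,1]>=y)&(q[:,1]<y+6)]
    if len(a)>3:print(y,len(a),a.min(0).round(1),a.max(0).round(1),np.median(a,0).round(1))
for nm,c0,r,z in(("jar",(543.7,-116.7),26,118),("can",(535.9,-198.8),29,165)):
    k=(np.hypot(*(w[:,:2]-c0).T)<40)&(abs(w[:,2]-z)<3);a=w[k];print(nm,len(a),cv2.minEnclosingCircle(a[:,:2].astype(np.float32)) if len(a) else 0)
    k=(np.hypot(*(w[:,:2]-c0).T)<40)&(w[:,2]<z-20)&(w[:,2]>25);s=circ(w[k],r,c0);print(s.x,k.sum(),abs(s.fun).mean())
E
python3 a.py
```

```text
240 67 [ 493. -133.  242.] [ 594. -105.  250.]
250 164 [ 489. -133.  250.] [ 596. -104.  260.]
260 179 [ 489. -133.  260.] [ 601. -104.  270.]
270 165 [ 489. -134.  270.] [ 603. -104.  280.]
280 128 [ 478. -136.  280.] [ 613. -111.  290.]
290 354 [ 471. -138.  290.] [619. -96. 300.]
300 391 [ 471. -138.  300.] [619. -96. 310.]
310 411 [ 473. -138.  310.] [618. -96. 320.]
320 408 [ 474. -138.  320.] [616. -96. 330.]
min [241.56126326 242.85133192 243.20752167 243.53294387 243.55762017
 243.89476862 243.94273801 243.95788066]
-75 8 [ 61.4 -73.   30.2] [ 63.3 -69.4  31.1] [ 62.3 -70.8  30.3]
-69 4 [ 59.4 -68.8  30.1] [ 65.  -67.4  30.7] [ 62.7 -68.   30.4]
-51 125 [ 46.6 -49.6  34.7] [ 77.  -45.   40.2] [ 61.2 -46.9  38.2]
-45 203 [ 46.6 -45.   35.7] [ 76.7 -39.1  40.7] [ 61.1 -42.   38.5]
-39 211 [ 46.5 -38.9  31.2] [ 76.4 -33.   40.1] [ 60.8 -35.8  38.5]
-33 229 [ 47.2 -32.9  30.5] [ 76.  -27.   39.7] [ 60.8 -31.2  36.1]
-27 149 [ 49.4 -26.9  30.4] [ 72.3 -21.   38.4] [ 60.1 -24.2  35.1]
-21 150 [ 49.2 -21.   30.1] [ 72.8 -15.   38.5] [ 60.4 -18.1  35.4]
-15 162 [ 49.1 -15.   30.1] [72.6 -9.  37.8] [ 60.4 -12.   35.2]
-9 160 [48.9 -9.  30.1] [72.3 -3.  38.5] [59.8 -5.9 35.4]
-3 160 [49.5 -3.  30.2] [72.1  3.  37.9] [59.6  0.1 35.1]
3 158 [48.4  3.1 30.2] [71.8  9.  38.3] [59.3  6.1 35.4]
9 159 [49.2  9.  30.5] [71.3 15.  38.1] [59.8 12.  35.5]
15 150 [45.5 15.1 30.1] [74.8 21.  39.9] [60.4 18.9 38.2]
21 233 [45.3 21.  30.1] [74.8 26.9 40.3] [59.8 24.1 38.6]
27 230 [45.2 27.1 35.7] [74.8 32.9 40.5] [59.6 30.  38.7]
33 200 [45.1 33.  30.2] [74.2 36.1 40. ] [60.1 34.9 37. ]
jar 3943 ((544.6884155273438, -116.84911346435547), 23.369691848754883)
[ 544.57236355 -118.01917581] 1340 1.0315487233906147
can 4158 ((535.0499877929688, -199.00811767578125), 24.045700073242188)
[ 535.80915125 -199.36985324] 5381 1.4948942983109348
```

>>> {"fn": "step_arm", "kwargs": {
  "targets": [
    [[-0.057, -0.09, 0.98, 0, 0, 0, 1], [0, 0, 0.98, 0, 0, 0, 1], [0, 0, 0.98, 0, 0, 0, 1], [0, 0, 0.98, 0, 0, 0, 1], [0, 0, 0.98, 0, 0, 0, 1]]
  ]
}}

```text
time_s: 4.58
position: [544.8, -114.4, 83.4]
tcp_rot: [[0.109, 0.994, 0.0], [0.994, -0.109, 0.001], [0.001, 0.0, -1.0]]
ft_force: [0.1, -1.4, 0.1]
gripper_width: 85.3
grip_force: 0.0
```

>>> {"fn": "step_arm", "kwargs": {
  "targets": [
    [[0, 0, 0.97, 0, 0, 0, 1], [0, 0, 0, 0, 0, 0, 1], [0, 0, 0, 0, 0, 0, 1]]
  ]
}}

```text
time_s: 4.95
position: [545.4, -115.3, 55.9]
tcp_rot: [[0.109, 0.994, 0.001], [0.994, -0.109, -0.0], [0.0, 0.001, -1.0]]
ft_force: [0.7, 0.4, 0.1]
gripper_width: 85.5
grip_force: 0.0
```

>>> {"fn": "step_arm", "kwargs": {
  "targets": [
    [[0, 0, 0, 0, 0, 0, 0.7], [0, 0, 0, 0, 0, 0, 0.5], [0, 0, 0, 0, 0, 0, 0.5], [0, 0, 0, 0, 0, 0, 0.5], [0, 0, 0, 0, 0, 0, 0.5]]
  ],
  "newtons": 40
}}

```text
time_s: 5.58
position: [545.3, -116.0, 56.7]
tcp_rot: [[0.11, 0.994, 0.002], [0.994, -0.11, -0.0], [-0.0, 0.002, -1.0]]
ft_force: [-2.2, 0.8, 5.8]
gripper_width: 50.8
grip_force: 40.1
```

>>> {"fn": "step_arm", "kwargs": {
  "targets": [
    [[0, 0, -0.6, 0, 0, 0, 0.5], [0, 0, -1, 0, 0, 0, 0.5], [0.31, 0, -0.1, 0, 0, 0, 0.5], [0.7, -0.08, 0, 0, 0, 0, 0.5], [1, -0.1, 0, 0, 0, 0, 0.5]]
  ]
}}

```text
time_s: 6.2
position: [544.7, -53.8, 105.0]
tcp_rot: [[0.111, 0.994, -0.002], [0.994, -0.111, 0.001], [0.001, -0.002, -1.0]]
ft_force: [0.0, 0.6, -1.6]
gripper_width: 51.0
grip_force: 41.5
```

>>> {"fn": "step_arm", "kwargs": {
  "targets": [
    [[1, -0.15, 0, 0, 0, 0, 0.5], [1, -0.15, 0, 0, 0, 0, 0.5], [1, -0.15, 0, 0, 0, 0, 0.5], [1, -0.15, 0, 0, 0, 0, 0.5], [1, -0.15, 0, 0, 0, 0, 0.5]]
  ]
}}

```text
time_s: 6.82
position: [538.1, 98.6, 104.6]
tcp_rot: [[0.109, 0.994, -0.003], [0.994, -0.109, 0.0], [-0.0, -0.003, -1.0]]
ft_force: [-0.8, 0.5, -2.1]
gripper_width: 50.9
grip_force: 41.4
```

>>> {"fn": "step_arm", "kwargs": {
  "targets": [
    [[1, -0.15, 0, 0, 0, 0, 0.5], [1, -0.15, 0, 0, 0, 0, 0.5], [0.8, -0.15, 0, 0, 0, 0, 0.5], [0.5, 0, 0, 0, 0, 0, 0.5], [0, 0, 0, 0, 0, 0, 0.5]]
  ]
}}

```text
time_s: 7.45
position: [536.9, 197.4, 105.4]
tcp_rot: [[0.108, 0.994, -0.001], [0.994, -0.108, -0.0], [-0.0, -0.001, -1.0]]
ft_force: [0.1, -0.0, -1.6]
gripper_width: 50.9
grip_force: 41.4
```

>>> {"fn": "step_arm", "kwargs": {
  "targets": [
    [[0, 0, 0.6, 0, 0, 0, 0.5], [0, 0, 0.6, 0, 0, 0, 0.5], [0, 0, 0.4, 0, 0, 0, 0.5], [0, 0, 0.15, 0, 0, 0, 0.5], [0, 0, 0, 0, 0, 0, 0.5]]
  ]
}}

```text
time_s: 8.07
position: [537.7, 195.8, 53.7]
tcp_rot: [[0.111, 0.994, 0.0], [0.994, -0.111, -0.0], [-0.0, 0.0, -1.0]]
ft_force: [-0.9, 0.0, -1.9]
gripper_width: 51.0
grip_force: 41.4
```

>>> {"fn": "step_arm", "kwargs": {
  "targets": [
    [[0, 0, 0.05, 0, 0, 0, 0.5], [0, 0, 0.03, 0, 0, 0, 0.5], [0, 0, 0, 0, 0, 0, 0.65], [0, 0, 0, 0, 0, 0, 0.8], [0, 0, 0, 0, 0, 0, 1]]
  ]
}}

```text
time_s: 8.7
position: [537.7, 196.1, 51.4]
tcp_rot: [[0.11, 0.994, 0.0], [0.994, -0.11, 0.0], [0.0, 0.0, -1.0]]
ft_force: [0.1, -0.4, 0.5]
gripper_width: 83.7
grip_force: 0.0
```

>>> {"fn": "step_arm", "kwargs": {
  "targets": [
    [[0, 0, 0, 0, 0, 0, 1], [0, 0, -0.6, 0, 0, 0, 1], [0, 0, -1, 0, 0, 0, 1], [0, 0, -1, 0, 0, 0, 1], [0, 0, -1, 0, 0, 0, 1]]
  ]
}}

```text
time_s: 9.32
position: [537.4, 196.0, 160.1]
tcp_rot: [[0.11, 0.994, -0.0], [0.994, -0.11, -0.0], [-0.0, -0.0, -1.0]]
ft_force: [0.6, 1.4, 0.5]
gripper_width: 85.5
grip_force: 0.0
```

>>> {"fn": "step_arm", "kwargs": {
  "targets": [
    [[-0.3, 0, -0.7, 0, 0, 0, 1], [-1, 0.1, 0, 0, 0, 0, 1], [-1, 0.1, 0, 0, 0, 0, 1], [-1, 0.1, 0, 0, 0, 0, 1], [-1, 0.1, 0, 0, 0, 0, 1]]
  ]
}}

```text
time_s: 9.95
position: [535.1, 65.6, 180.3]
tcp_rot: [[0.11, 0.994, -0.0], [0.994, -0.11, -0.0], [-0.0, -0.0, -1.0]]
ft_force: [0.6, 0.1, 0.3]
gripper_width: 85.3
grip_force: 0.0
```

>>> {"fn": "step_arm", "kwargs": {
  "targets": [
    [[-1, 0.1, 0, 0, 0, 0, 1], [-1, 0.1, 0, 0, 0, 0, 1], [-1, 0.1, 0, 0, 0, 0, 1], [-1, 0.1, 0, 0, 0, 0, 1], [-1, 0.1, 0, 0, 0, 0, 1]]
  ]
}}

```text
time_s: 10.58
position: [533.4, -85.2, 180.2]
tcp_rot: [[0.11, 0.994, -0.0], [0.994, -0.11, 0.0], [0.0, -0.0, -1.0]]
ft_force: [0.1, -0.2, 0.1]
gripper_width: 85.4
grip_force: 0.0
```

>>> {"fn": "step_arm", "kwargs": {
  "targets": [
    [[-1, 0.1, 0, 0, 0, 0, 1], [-1, 0.1, 0, 0, 0, 0, 1], [-1, 0.1, 0, 0, 0, 0, 1], [-0.79, 0.19, 0, 0, 0, 0, 1], [0, 0, 0, 0, 0, 0, 1]]
  ]
}}

```text
time_s: 11.2
position: [536.3, -200.5, 180.2]
tcp_rot: [[0.112, 0.994, 0.001], [0.994, -0.112, -0.0], [-0.0, 0.001, -1.0]]
ft_force: [-0.2, -0.3, 0.1]
gripper_width: 85.2
grip_force: 0.0
```

>>> {"fn": "step_arm", "kwargs": {
  "targets": [
    [[0, 0, 0.8, 0, 0, 0, 1], [0, 0, 0.9, 0, 0, 0, 1], [0, 0, 0.8, 0, 0, 0, 1], [0, 0, 0.27, 0, 0, 0, 1], [0, 0, 0, 0, 0, 0, 1]]
  ]
}}

```text
time_s: 11.82
position: [535.6, -198.1, 97.0]
tcp_rot: [[0.11, 0.994, -0.001], [0.994, -0.11, 0.001], [0.001, -0.001, -1.0]]
ft_force: [0.3, -0.3, 1.0]
gripper_width: 85.7
grip_force: 0.0
```

>>> {"fn": "step_arm", "kwargs": {
  "targets": [
    [[0, 0, 0, 0, 0, 0, 0.8], [0, 0, 0, 0, 0, 0, 0.55], [0, 0, 0, 0, 0, 0, 0.55], [0, 0, 0, 0, 0, 0, 0.55], [0, 0, 0, 0, 0, 0, 0.55]]
  ],
  "newtons": 45
}}

```text
time_s: 12.45
position: [536.3, -199.3, 98.7]
tcp_rot: [[0.11, 0.994, 0.002], [0.994, -0.11, -0.001], [-0.001, 0.002, -1.0]]
ft_force: [-1.6, -0.6, 6.4]
gripper_width: 55.1
grip_force: 46.9
```

>>> {"fn": "step_arm", "kwargs": {
  "targets": [
    [[0, 0, -0.6, 0, 0, 0, 0.5], [0, 0, -1, 0, 0, 0, 0.5], [0.33, 0, -0.1, 0, 0, 0, 0.5], [0.7, 0, 0, 0, 0, 0, 0.5], [1, -0.1, 0, 0, 0, 0, 0.5]]
  ]
}}

```text
time_s: 13.08
position: [538.6, -136.2, 146.7]
tcp_rot: [[0.111, 0.994, -0.002], [0.994, -0.111, 0.001], [0.001, -0.002, -1.0]]
ft_force: [1.0, 0.8, -3.5]
gripper_width: 54.8
grip_force: 49.0
```

>>> {"fn": "step_arm", "kwargs": {
  "targets": [
    [[1, -0.1, 0, 0, 0, 0, 0.5], [1, -0.1, 0, 0, 0, 0, 0.5], [1, -0.1, 0, 0, 0, 0, 0.5], [1, -0.1, 0, 0, 0, 0, 0.5], [1, -0.1, 0, 0, 0, 0, 0.5]]
  ]
}}

```text
time_s: 13.7
position: [539.2, 15.5, 146.4]
tcp_rot: [[0.109, 0.994, -0.004], [0.994, -0.109, 0.001], [0.0, -0.004, -1.0]]
ft_force: [0.9, -0.3, -3.2]
gripper_width: 55.0
grip_force: 49.0
```

>>> {"fn": "step_arm", "kwargs": {
  "targets": [
    [[1, -0.1, 0, 0, 0, 0, 0.5], [1, -0.1, 0, 0, 0, 0, 0.5], [0.9, -0.1, 0, 0, 0, 0, 0.5], [0.5, 0, 0, 0, 0, 0, 0.5], [0, 0, 0, 0, 0, 0, 0.5]]
  ]
}}

```text
time_s: 14.32
position: [542.6, 116.4, 147.3]
tcp_rot: [[0.108, 0.994, -0.002], [0.994, -0.108, -0.0], [-0.0, -0.002, -1.0]]
ft_force: [-0.3, 0.6, -4.0]
gripper_width: 54.9
grip_force: 49.0
```

>>> {"fn": "step_arm", "kwargs": {
  "targets": [
    [[0, 0, 0.6, 0, 0, 0, 0.5], [0, 0, 0.6, 0, 0, 0, 0.5], [0, 0, 0.4, 0, 0, 0, 0.5], [0, 0, 0.15, 0, 0, 0, 0.5], [0, 0, 0.04, 0, 0, 0, 0.5]]
  ]
}}

```text
time_s: 14.95
position: [543.0, 114.7, 94.9]
tcp_rot: [[0.111, 0.994, -0.001], [0.994, -0.111, -0.0], [-0.0, -0.001, -1.0]]
ft_force: [-3.3, -0.5, 5.9]
gripper_width: 54.9
grip_force: 49.9
```

>>> {"fn": "step_arm", "kwargs": {
  "targets": [
    [[0, 0, 0.03, 0, 0, 0, 0.5], [0, 0, 0, 0, 0, 0, 0.7], [0, 0, 0, 0, 0, 0, 0.85], [0, 0, 0, 0, 0, 0, 1], [0, 0, 0, 0, 0, 0, 1]]
  ]
}}

```text
time_s: 15.58
position: [543.7, 115.2, 93.7]
tcp_rot: [[0.11, 0.994, 0.001], [0.994, -0.11, 0.0], [0.0, 0.001, -1.0]]
ft_force: [-0.4, -0.8, -0.2]
gripper_width: 85.5
grip_force: 0.0
```

>>> {"fn": "step_arm", "kwargs": {
  "targets": [
    [[0, 0, -0.8, 0, 0, 0, 1], [0, 0, -1, 0, 0, 0, 1], [0, 0, -1, 0, 0, 0, 1], [0, 0, 0, 0, 0, 0, 1]]
  ]
}}

```text
time_s: 16.08
position: [545.5, 115.5, 180.1]
tcp_rot: [[0.11, 0.994, 0.006], [0.994, -0.11, 0.001], [0.001, 0.006, -1.0]]
ft_force: [-0.3, -0.5, -0.5]
gripper_width: 85.6
grip_force: 0.0
```

>>> {"fn": "step_arm", "kwargs": {
  "targets": [
    [[-0.5, 0, 0, 0, 0, 0, 1], [-1, 0.05, 0, 0, 0, 0, 1], [-1, 0.05, 0, 0, 0, 0, 1], [-1, 0.05, 0, 0, 0, 0, 1], [-1, 0.05, 0, 0, 0, 0, 1]]
  ]
}}

```text
time_s: 16.7
position: [532.8, -21.4, 175.8]
tcp_rot: [[0.11, 0.994, -0.004], [0.994, -0.11, -0.0], [-0.0, -0.004, -1.0]]
ft_force: [0.1, -0.7, 0.2]
gripper_width: 85.8
grip_force: 0.0
```

>>> {"fn": "step_arm", "kwargs": {
  "targets": [
    [[-1, 0.05, 0, 0, 0, 0, 1], [-1, 0.05, 0, 0, 0, 0, 1], [-1, 0.05, 0, 0, 0, 0, 1], [-1, 0.05, 0, 0, 0, 0, 1], [-1, 0.05, 0, 0, 0, 0, 1]]
  ]
}}

```text
time_s: 17.32
position: [523.6, -171.0, 175.8]
tcp_rot: [[0.111, 0.994, -0.004], [0.994, -0.111, 0.001], [0.001, -0.004, -1.0]]
ft_force: [0.6, 0.5, 0.5]
gripper_width: 85.5
grip_force: 0.0
```

>>> {"fn": "step_arm", "kwargs": {
  "targets": [
    [[-1, 0.1, 0, 0, 0, 0, 1], [-1, 0.1, 0, 0, 0, 0, 1], [-1, 0.1, 0, 0, 0, 0, 1], [-0.76, 0.1, 0, 0, 0, 0, 1], [0, 0, 0, 0, 0, 0, 1]]
  ]
}}

```text
time_s: 17.95
position: [524.2, -284.6, 176.5]
tcp_rot: [[0.113, 0.994, -0.001], [0.994, -0.113, 0.001], [0.001, -0.001, -1.0]]
ft_force: [-0.1, 1.2, -1.4]
gripper_width: 85.2
grip_force: 0.0
```

>>> {"fn": "step_arm", "kwargs": {
  "targets": [
    [[0, 0, 0.8, 0, 0, 0, 1], [0, 0, 0.9, 0, 0, 0, 1], [0, 0, 0.9, 0, 0, 0, 1], [0, 0, 0.8, 0, 0, 0, 1], [0, 0, 0.2, 0, 0, 0, 1]]
  ]
}}

```text
time_s: 18.58
position: [523.3, -281.1, 67.7]
tcp_rot: [[0.109, 0.994, -0.004], [0.994, -0.109, 0.003], [0.002, -0.004, -1.0]]
ft_force: [-0.7, 0.4, -0.3]
gripper_width: 85.2
grip_force: 0.0
```

```bash
python3 l.py 2 scene wrist
```

```text
[ 523.73731104 -281.46949899   67.95633682] [-5.64354670e-01  4.96451801e-01  1.66078143e+00  3.50331976e-04
  9.88192889e-01 -4.54801252e-01] [[0.10952955911952607, 0.9939787591825147, -0.003082527059188462], [0.9939816337710057, -0.10952275066511775, 0.002297566684328673], [0.0019461256395061817, -0.003315626748417667, -0.9999926095798211]]
```

View pics/v2.png

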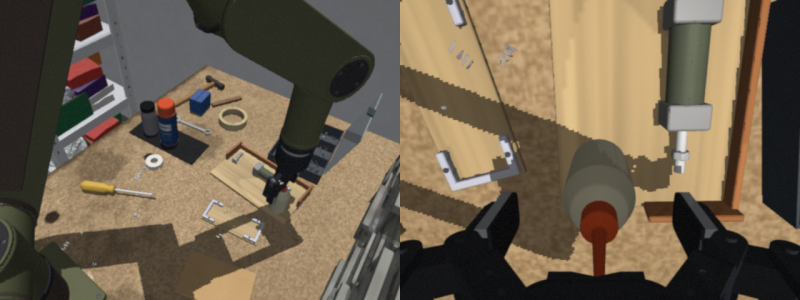

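>>> {"fn": "step_arm", "kwargs": {
  "targets": [
    [[0, 0, 0.1, 0, 0, 0, 1], [0, 0, 0, 0, 0, 0, 0.8], [0, 0, 0, 0, 0, 0, 0.6], [0, 0, 0, 0, 0, 0, 0.4], [0, 0, 0, 0, 0, 0, 0.4]]
  ],
  "newtons": 30
}}

```text
time_s: 19.3
position: [525.2, -283.4, 67.4]
tcp_rot: [[0.11, 0.994, 0.001], [0.994, -0.11, -0.001], [-0.001, 0.001, -1.0]]
ft_force: [-1.5, 1.2, 5.7]
gripper_width: 40.4
grip_force: 29.9
```

>>> {"fn": "step_arm", "kwargs": {
  "targets": [
    [[0, 0, 0, 0, 0, 0, 0.4], [0, 0, 0, 0, 0, 0, 0.4], [0, 0, 0, 0, 0, 0, 0.4]]
  ]
}}

```text
time_s: 19.68
position: [525.2, -283.4, 67.4]
tcp_rot: [[0.11, 0.994, 0.001], [0.994, -0.11, -0.001], [-0.001, 0.001, -1.0]]
ft_force: [-1.2, -0.7, 5.5]
gripper_width: 40.4
grip_force: 30.0
```

>>> {"fn": "step_arm", "kwargs": {
  "targets": [
    [[0, 0, -0.6, 0, 0, 0, 0.4], [0, 0, -1, 0, 0, 0, 0.4], [0.34, 0, -0.1, 0, 0, 0, 0.4], [0.7, 0, 0, 0, 0, 0, 0.4], [1, 0, 0, 0, 0, 0, 0.4]]
  ]
}}

```text
time_s: 20.3
position: [530.6, -220.2, 116.0]
tcp_rot: [[0.111, 0.994, -0.002], [0.994, -0.111, 0.002], [0.001, -0.003, -1.0]]
ft_force: [0.8, -0.3, -1.5]
gripper_width: 40.3
grip_force: 30.2
```

>>> {"fn": "step_arm", "kwargs": {
  "targets": [
    [[1, -0.05, 0, 0, 0, 0, 0.4], [1, -0.05, 0, 0, 0, 0, 0.4], [1, -0.05, 0, 0, 0, 0, 0.4], [1, -0.05, 0, 0, 0, 0, 0.4], [1, -0.05, 0, 0, 0, 0, 0.4]]
  ]
}}

```text
time_s: 20.92
position: [538.9, -69.5, 115.9]
tcp_rot: [[0.109, 0.994, -0.003], [0.994, -0.109, 0.001], [0.001, -0.004, -1.0]]
ft_force: [0.0, 0.5, -0.3]
gripper_width: 40.4
grip_force: 30.2
```

>>> {"fn": "step_arm", "kwargs": {
  "targets": [
    [[1, -0.05, 0, 0, 0, 0, 0.4], [1, -0.06, 0, 0, 0, 0, 0.4], [0.9, 0, 0, 0, 0, 0, 0.4], [0.5, 0, 0, 0, 0, 0, 0.4], [0, 0, 0, 0, 0, 0, 0.4]]
  ]
}}

```text
time_s: 21.55
position: [547.8, 30.8, 116.7]
tcp_rot: [[0.108, 0.994, -0.002], [0.994, -0.108, -0.0], [-0.0, -0.002, -1.0]]
ft_force: [0.5, 0.1, -1.1]
gripper_width: 40.4
grip_force: 30.2
```

>>> {"fn": "step_arm", "kwargs": {
  "targets": [
    [[0, 0, 0.6, 0, 0, 0, 0.4], [0, 0, 0.6, 0, 0, 0, 0.4], [0, 0, 0.4, 0, 0, 0, 0.4], [0, 0, 0.15, 0, 0, 0, 0.4], [0, 0, 0.03, 0, 0, 0, 0.4]]
  ]
}}

```text
time_s: 22.18
position: [548.7, 29.1, 64.1]
tcp_rot: [[0.111, 0.994, -0.0], [0.994, -0.111, -0.0], [-0.0, -0.0, -1.0]]
ft_force: [0.0, -0.4, -1.3]
gripper_width: 40.2
grip_force: 30.2
```

>>> {"fn": "step_arm", "kwargs": {
  "targets": [
    [[0, 0, 0.04, 0, 0, 0, 0.4], [0, 0, 0, 0, 0, 0, 0.4]]
  ]
}}

```text
time_s: 22.42
position: [549.2, 29.4, 63.6]
tcp_rot: [[0.11, 0.994, 0.001], [0.994, -0.11, -0.0], [0.0, 0.001, -1.0]]
ft_force: [-0.1, -0.3, -0.5]
gripper_width: 40.6
grip_force: 30.3
```

>>> {"fn": "step_arm", "kwargs": {
  "targets": [
    [[0, 0, 0.01, 0, 0, 0, 0.6], [0, 0, 0, 0, 0, 0, 0.8], [0, 0, 0, 0, 0, 0, 1], [0, 0, 0, 0, 0, 0, 1], [0, 0, -1, 0, 0, 0, 1]]
  ]
}}

```text
time_s: 23.05
position: [546.5, 29.5, 91.0]
tcp_rot: [[0.11, 0.994, -0.006], [0.994, -0.11, 0.0], [-0.0, -0.006, -1.0]]
ft_force: [0.5, 0.1, 0.2]
gripper_width: 85.4
grip_force: 0.0
```

>>> {"fn": "step_arm", "kwargs": {
  "targets": [
    [[0, 0, -1, 0, 0, 0, 1], [0, 0, -1, 0, 0, 0, 1], [-0.88, 0.38, 0, 0, 0, 0, 0.6], [-1, 0.4, 0, 0, 0, 0, 0.6], [-1, 0.4, 0, 0, 0, 0, 0.6]]
  ]
}}

```text
time_s: 23.68
position: [574.5, -61.0, 152.9]
tcp_rot: [[0.11, 0.994, 0.0], [0.994, -0.11, -0.0], [0.0, 0.0, -1.0]]
ft_force: [0.5, 0.1, -0.1]
gripper_width: 50.8
grip_force: 0.0
```

>>> {"fn": "step_arm", "kwargs": {
  "targets": [
    [[-1, 0.3, 0, 0, 0, 0, 0.6], [-1, 0.3, 0, 0, 0, 0, 0.6], [-1, 0.3, 0, 0, 0, 0, 0.6], [-1, 0.3, 0, 0, 0, 0, 0.6], [-1, 0, 0, 0, 0, 0, 0.6]]
  ]
}}

```text
time_s: 24.3
position: [594.1, -214.5, 152.6]
tcp_rot: [[0.11, 0.994, 0.0], [0.994, -0.11, -0.0], [-0.0, 0.0, -1.0]]
ft_force: [-0.3, 0.7, -1.2]
gripper_width: 51.3
grip_force: 0.0
```

>>> {"fn": "step_arm", "kwargs": {
  "targets": [
    [[0, 0, 0.6, 0, 0, 0, 0.6], [0, 0, 0.6, 0, 0, 0, 0.6], [0, 0, 0, 0, 0, 0, 0.6], [0, 0, 0, 0, 0, 0, 0.6]]
  ]
}}

```text
time_s: 24.8
position: [593.9, -213.4, 117.2]
tcp_rot: [[0.11, 0.994, 0.0], [0.994, -0.11, -0.0], [-0.0, 0.001, -1.0]]
ft_force: [-0.9, 0.2, -0.2]
gripper_width: 51.1
grip_force: 0.0
```

```bash
python3 l.py 3 top scene wrist; cat > b.py <<'E'
from h import *
m=np.load("wrist3m.npy",allow_pickle=True).item();w=cloud(np.load("wrist3.npy"),m).reshape(-1,3)
ey=np.array([.110,.994]);ex=np.array([.994,-.110]);c=np.array([534.9,-199.6])
L=np.c_[(w[:,:2]-c)@ex,(w[:,:2]-c)@ey,w[:,2]]
k=(L[:,0]>35)&(L[:,0]<95)&(abs(L[:,1])<85)&(L[:,2]>28)&(L[:,2]<45);q=L[k]
for y in range(-84,75,6):
    a=q[(q[:,1]>=y)&(q[:,1]<y+6)]
    if len(a)>3:print(y,len(a),a.min(0).round(1),a.max(0).round(1),np.median(a,0).round(1))
print('tool',(robot.state()['position'][:2]-c)@ex,(robot.state()['position'][:2]-c)@ey)
E
python3 b.py
```

```text
[ 594.30410052 -213.5007166   117.64916206] [-4.11763903e-01  4.81161632e-01  1.53024365e+00  1.99024456e-06
  1.12848006e+00 -3.01611715e-01] [[0.10993080809429698, 0.9939380097385817, 0.0015653206195018422], [0.9939391138043115, -0.10992985668185984, -0.0006816595965960374], [-0.0005054519113968908, 0.0016307687796663585, -0.9999985425547142]]
-84 7 [ 60.1 -82.4  28. ] [ 63.9 -78.4  28.5] [ 63.2 -80.3  28.4]
-78 33 [ 57.6 -77.8  28. ] [ 67.  -72.   30.3] [ 62.  -73.1  28.6]
-72 111 [ 57. -72.  28.] [ 67.6 -66.4  31.9] [ 62.6 -69.6  29.1]
-66 13 [ 60.1 -65.4  28.1] [ 65.1 -60.5  28.7] [ 62.6 -63.4  28.3]
-60 11 [ 60.7 -59.9  28. ] [ 63.2 -54.6  28.8] [ 62.  -56.5  28.4]
-54 77 [ 47.2 -50.4  36.1] [ 76.2 -48.   39.5] [ 62.5 -48.6  38.2]
-48 472 [ 46.6 -48.   36. ] [ 76.7 -42.   40.5] [ 61.3 -44.9  38.6]
-42 487 [ 46.6 -42.   35.6] [ 76.6 -36.   40.5] [ 61.9 -39.   38.6]
-36 635 [ 46.6 -36.   28.2] [ 76.5 -30.   40.4] [ 61.4 -32.6  37.7]
-30 395 [ 48.8 -30.   28.3] [ 73.3 -24.   38.2] [ 61.4 -27.   35.4]
-24 409 [ 48.9 -24.   28. ] [ 73.8 -18.   38.2] [ 61.4 -21.1  35.2]
-18 412 [ 49. -18.  28.] [ 73.8 -12.   37.9] [ 61.4 -15.   35.4]
-12 422 [ 48.5 -12.   28.1] [73.6 -6.  38.1] [60.8 -9.  35.3]
-6 425 [48.1 -6.  28. ] [73.  -0.  38.4] [60.8 -3.  35.3]
0 450 [48.2  0.  28. ] [72.9  6.  38.8] [60.8  3.  35.3]
6 446 [48.3  6.  28.1] [72.9 12.  38.5] [60.8  9.1 35.3]
12 410 [46.  12.  28.1] [72.9 18.  39.5] [60.3 14.7 35.8]
18 595 [45.5 18.1 36.1] [75.1 24.  40.3] [60.3 21.1 38.6]
24 609 [45.2 24.  36.2] [74.9 29.9 40.4] [60.3 27.  38.6]
30 666 [45.3 30.1 28.1] [74.7 35.5 40.5] [60.3 33.1 38.2]
tool 60.54110774607106 -7.27358235928924
```

View pics/v3.png

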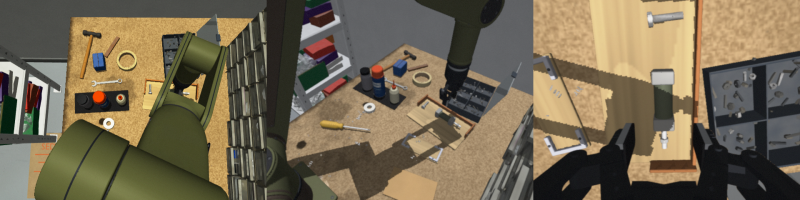

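>>> {"fn": "step_arm", "kwargs": {
  "targets": [
    [[0, 0, 0.7, 0, 0, -0.0155, 0.5], [0, 0, 0.8, 0, 0, 0, 0.5], [0, 0, 0.8, 0, 0, 0, 0.5], [0, 0, 0.6, 0, 0, 0, 0.5], [0, 0, 0.4, 0, 0, 0, 0.5]]
  ]
}}

```text
time_s: 25.58
position: [593.7, -213.3, 17.1]
tcp_rot: [[0.086, 0.996, -0.0], [0.996, -0.086, 0.0], [0.0, -0.0, -1.0]]
ft_force: [-0.1, -0.2, -0.3]
gripper_width: 42.6
grip_force: 0.0
```

>>> {"fn": "step_arm", "kwargs": {
  "targets": [
    [[0, 0, 0.2, 0, 0, 0, 0.5], [0, 0, 0, 0, 0, 0, 0.5]]
  ]
}}

```text
time_s: 25.82
position: [593.7, -213.4, 11.7]
tcp_rot: [[0.086, 0.996, -0.0], [0.996, -0.086, 0.0], [0.0, -0.0, -1.0]]
ft_force: [-0.6, -0.5, 0.8]
gripper_width: 42.9
grip_force: 0.0
```

>>> {"fn": "step_arm", "kwargs": {
  "targets": [
    [[0, 0, 0, 0, 0, 0, 0.4], [0, 0, 0, 0, 0, 0, 0.2], [0, 0, 0, 0, 0, 0, 0.2], [0, 0, 0, 0, 0, 0, 0.2], [0, 0, 0, 0, 0, 0, 0.2]]
  ],
  "newtons": 40
}}

```text
time_s: 26.45
position: [594.3, -213.7, 12.6]
tcp_rot: [[0.086, 0.996, 0.002], [0.996, -0.086, -0.001], [-0.001, 0.002, -1.0]]
ft_force: [-0.6, -0.0, 6.0]
gripper_width: 24.7
grip_force: 39.9
```

>>> {"fn": "step_arm", "kwargs": {
  "targets": [
    [[0, 0, -0.4, 0, 0, 0, 0.2], [0, 0, -0.8, 0, 0, 0, 0.2], [0, 0, -0.8, 0, 0, 0, 0.2], [0, 0, 0, 0, 0, 0, 0.2]]
  ]
}}

```text
time_s: 26.95
position: [595.0, -214.0, 73.7]
tcp_rot: [[0.086, 0.996, 0.004], [0.996, -0.086, -0.002], [-0.001, 0.004, -1.0]]
ft_force: [0.6, -0.1, -0.9]
gripper_width: 24.7
grip_force: 39.5
```

```bash
cat > c.py <<'E'
from h import *
for n,k in(("wrist","1"),("scene","0")):
    I=cv2.imread(f"pics/{n}{k}.png");m=np.load(f"{n}{k}m.npy",allow_pickle=True).item() if n=="wrist" else camera_model(n)
    w=cloud(np.load(f"{n}{k}.npy"),m);h=cv2.cvtColor(I,cv2.COLOR_BGR2HSV)
    K=(h[...,1]<60)&(h[...,2]>110)&(np.abs(w[...,0]-420)<70)&(np.abs(w[...,1]+215)<95)&(w[...,2]>8)&(w[...,2]<22)
    N,l,st,_=cv2.connectedComponentsWithStats(K.astype(np.uint8));K=np.isin(l,[i for i in range(1,N) if st[i,4]>10])
    P=np.array([pix2z(u,v,14,m)[:2] for v,u in np.argwhere(K)],np.float32);r=cv2.minAreaRect(P);print(n,len(P),r)
E
python3 c.py
```

```text
wrist 1484 ((422.4759521484375, -212.8262481689453), (60.98484802246094, 150.7418670654297), 8.642073631286621)
scene 635 ((418.3145446777344, -214.48431396484375), (60.919124603271484, 149.7837677001953), 8.57703685760498)
```

>>> {"fn": "step_arm", "kwargs": {
  "targets": [
    [[0.05, -0.91, 0, 0, 0, 0, 0.2], [0, -1, 0, 0, 0, 0, 0.2], [0, -1, 0, 0, 0, 0, 0.2], [0, -1, 0, 0, 0, 0, 0.2], [0, -1, 0, 0, 0, 0, 0.2]]
  ]
}}

```text
time_s: 27.58
position: [445.1, -198.6, 70.7]
tcp_rot: [[0.086, 0.996, -0.002], [0.996, -0.086, 0.001], [0.001, -0.002, -1.0]]
ft_force: [0.2, -0.5, -1.7]
gripper_width: 24.8
grip_force: 39.6
```

>>> {"fn": "step_arm", "kwargs": {
  "targets": [
    [[0, -1, 0, 0, 0, 0, 0.2], [0, 0, 0, 0, 0, -0.08, 0.2], [0, 0, 0, 0, 0, -0.071, 0.2], [0, 0, 0, 0, 0, 0, 0.2], [0, 0, 0, 0, 0, 0, 0.2]]
  ]
}}

```text
time_s: 28.2
position: [416.7, -196.4, 71.2]
tcp_rot: [[-0.149, 0.989, -0.001], [0.989, 0.149, 0.001], [0.001, -0.001, -1.0]]
ft_force: [0.3, -0.2, -1.1]
gripper_width: 24.7
grip_force: 39.7
```

```bash
python3 l.py 4 wrist scene; sed -i 's/("wrist","1"),("scene","0")/("wrist","4"),/' c.py; sed -i 's/r=cv2/print(P[P[:,1]>-214].min(0),P.max(0),P.min(0));r=cv2/' c.py; python3 c.py
```

```text
[ 416.86466326 -196.47324729   71.35185783] [-5.32128634e-01  3.46314557e-01  1.94851021e+00 -9.26099063e-06
  8.47557607e-01 -6.81846227e-01] [[-0.14916478559106625, 0.9888121150228765, -0.000684049382334816], [0.9888122290719271, 0.14916507584335134, 0.0003946979278960374], [0.0004923183708746289, -0.000617521362754075, -0.9999996881449456]]
[ 381.07065 -176.02982] [ 459.70026 -135.22165] [ 381.07065 -291.43265]
wrist 3418 ((421.38922119140625, -213.24111938476562), (59.74566650390625, 149.40545654296875), 8.552050590515137)
```

View pics/v4.png

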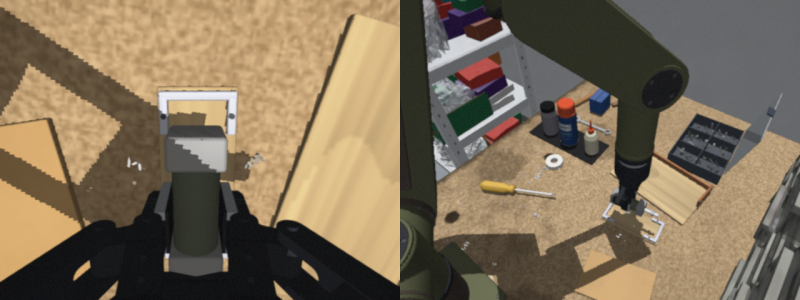

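>>> {"fn": "step_arm", "kwargs": {
  "targets": [
    [[0, 0.05, 0.6, 0, 0, 0, 0.2], [0, 0, 0.6, 0, 0, 0, 0.2], [0, 0, 0.5, 0, 0, 0, 0.2], [0, 0, 0.22, 0, 0, 0, 0.2], [0, 0, 0, 0, 0, 0, 0.2]]
  ]
}}

```text
time_s: 28.92
position: [418.4, -196.3, 13.8]
tcp_rot: [[-0.15, 0.989, -0.001], [0.989, 0.15, 0.0], [0.001, -0.001, -1.0]]
ft_force: [-0.3, 0.4, -0.9]
gripper_width: 24.7
grip_force: 39.7
```

>>> {"fn": "step_arm", "kwargs": {
  "targets": [
    [[0, 0, 0.05, 0, 0, 0, 0.2], [0, 0, 0, 0, 0, 0, 0.2]]
  ]
}}

```text
time_s: 29.18
position: [418.9, -196.6, 13.0]
tcp_rot: [[-0.15, 0.989, 0.001], [0.989, 0.15, -0.0], [-0.001, 0.001, -1.0]]
ft_force: [0.1, -0.7, -1.8]
gripper_width: 25.0
grip_force: 39.7
```

>>> {"fn": "step_arm", "kwargs": {
  "targets": [
    [[0, 0, 0.05, 0, 0, 0, 0.2], [0, 0, 0.03, 0, 0, 0, 0.2], [0, 0, 0, 0, 0, 0, 0.2]]
  ]
}}

```text
time_s: 29.55
position: [418.7, -196.5, 10.6]
tcp_rot: [[-0.151, 0.989, 0.0], [0.989, 0.151, -0.0], [-0.0, 0.0, -1.0]]
ft_force: [0.1, 0.5, 4.3]
gripper_width: 25.0
grip_force: 40.2
```

```bash
python3 -c "
from bench import robot
for i in range(2):
  s=robot.state();print(s['position'],s['ft_force'])"
```

```text
[ 418.70458437 -196.52294229   10.60123077] [0.12354695 0.53469123 4.31215009]
[ 418.70458437 -196.52294229   10.60123077] [0.12354695 0.53469123 4.31215009]
```

>>> {"fn": "step_arm", "kwargs": {
  "targets": [
    [[0, 0, 0, 0, 0, 0, 0.35], [0, 0, 0, 0, 0, 0, 0.5], [0, 0, 0, 0, 0, 0, 0.6], [0, 0, 0, 0, 0, 0, 0.6], [0, 0, -0.8, 0, 0, 0, 0.6]]
  ]
}}

```text
time_s: 30.18
position: [417.2, -195.7, 33.2]
tcp_rot: [[-0.15, 0.989, -0.004], [0.989, 0.15, 0.002], [0.003, -0.003, -1.0]]
ft_force: [-0.7, 1.0, 0.7]
gripper_width: 51.1
grip_force: 0.0
```

>>> {"fn": "step_arm", "kwargs": {
  "targets": [
    [[0, 0, -1, 0, 0, 0, 0.6], [0, 0, -1, 0, 0, 0, 0.8], [0, 0, -1, 0, 0, 0, 1], [0, 0, -1, 0, 0, 0, 1], [0, 0, 0, 0, 0, 0, 1]]
  ]
}}

```text
time_s: 30.8
position: [420.2, -197.3, 156.4]
tcp_rot: [[-0.151, 0.989, 0.005], [0.989, 0.151, -0.003], [-0.003, 0.004, -1.0]]
ft_force: [0.3, -0.6, 0.1]
gripper_width: 85.4
grip_force: 0.0
```

```bash
python3 l.py 5 wrist; cat > e.py <<'E'
from h import *
m=np.load("wrist5m.npy",allow_pickle=True).item();W=cloud(np.load("wrist5.npy"),m);w=W.reshape(-1,3)
a=np.radians(8.6);ex=np.array([np.cos(a),np.sin(a)]);ey=np.array([-np.sin(a),np.cos(a)]);c=np.array([420.8,-213.6])
L=np.c_[(w[:,:2]-c)@ex,(w[:,:2]-c)@ey,w[:,2]]
k=(abs(L[:,0])<40)&(abs(L[:,1])<90)
for lo,hi in((32,40),(11,17)):
  for y in range(-81,81,9):
    q=L[k&(L[:,2]>lo)&(L[:,2]<hi)&(L[:,1]>=y)&(L[:,1]<y+9)]
    if len(q)>8:print(lo,y,len(q),np.percentile(q,1,0).round(1),np.percentile(q,99,0).round(1))
E
python3 e.py
```

```text
[ 420.17665666 -197.33021465  156.36804428] [-5.30093451e-01  2.27703238e-01  1.83955262e+00 -4.28468905e-06
  1.06881134e+00 -6.81202562e-01] [[-0.15052842781704612, 0.9885941963740352, 0.004765219250385377], [0.9885995473474208, 0.150542724554681, -0.0027969748172204582], [-0.003482442160761851, 0.004289869372062034, -0.9999847346921689]]
32 -27 377 [-13.3 -24.5  35.1] [ 15.8 -18.1  38. ]
32 -18 553 [-13.2 -17.9  35.1] [15.7 -9.1 38.1]
32 -9 422 [-12.5  -8.9  32.1] [15.1 -0.  37.3]
32 0 303 [-7.1  0.2 32.1] [ 9.6  8.8 36.2]
32 9 319 [-7.   9.1 32.1] [ 9.6 17.9 35.9]
32 18 321 [-6.9 18.2 32.1] [ 9.5 26.9 35.8]
32 27 330 [-6.9 27.1 32.1] [ 9.4 35.8 36.3]
32 36 424 [-12.4  36.1  32.2] [15.6 45.  37.9]
32 45 683 [-13.5  45.1  34.8] [16.2 53.9 38.4]
32 54 468 [-13.4  54.3  33.3] [16.  59.8 38.1]
11 -81 216 [-28.3 -74.5  13.1] [ 30.5 -72.   16. ]
11 -72 616 [-28.9 -71.9  11.1] [ 30.4 -63.2  16. ]
11 -63 194 [-28.7 -62.8  12.9] [ 30.3 -54.   16.5]
11 -54 202 [-28.5 -53.7  12.6] [ 30.8 -45.2  16.2]
11 -45 124 [-29.  -45.   11.5] [ 30.6 -40.7  15.9]
11 36 116 [-28.4  41.   12.5] [30.5 44.8 16. ]
11 45 272 [-29.1  45.3  12.3] [30.2 53.7 16.2]
11 54 331 [-28.7  54.1  11.8] [30.7 62.9 16.6]
11 63 743 [-28.9  63.5  12.6] [30.4 72.  16.2]
11 72 384 [-28.2  72.   12.6] [29.7 74.6 16.1]
```

View pics/v5.png

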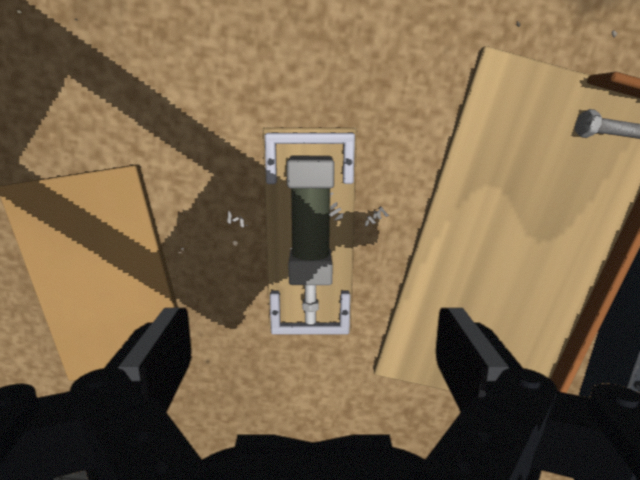

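>>> {"fn": "step_arm", "kwargs": {
  "targets": [
    [[0, 0, 0, 0, 0, 0.0833, 1], [0, 0, 0, 0, 0, 0.0832, 1], [0.5, 0.2, 0, 0, 0, 0, 1], [1, 0.4, 0, 0, 0, 0, 1], [1, 0.4, 0, 0, 0, 0, 1]]
  ]
}}

```text
time_s: 31.48
position: [456.7, -123.5, 153.3]
tcp_rot: [[0.108, 0.994, -0.001], [0.994, -0.108, 0.001], [0.001, -0.002, -1.0]]
ft_force: [0.7, 0.8, 0.7]
gripper_width: 85.5
grip_force: 0.0
```

>>> {"fn": "step_arm", "kwargs": {
  "targets": [
    [[1, 0.4, 0, 0, 0, 0, 1], [1, 0.4, 0, 0, 0, 0, 1], [1, 0.5, 0, 0, 0, 0, 1], [1, 0.5, 0, 0, 0, 0, 1], [1, 0.5, 0, 0, 0, 0, 1]]
  ]
}}

```text
time_s: 32.1
position: [541.7, 18.5, 153.2]
tcp_rot: [[0.107, 0.994, -0.002], [0.994, -0.107, 0.0], [0.0, -0.002, -1.0]]
ft_force: [0.1, 0.7, -0.1]
gripper_width: 85.2
grip_force: 0.0
```

>>> {"fn": "step_arm", "kwargs": {
  "targets": [
    [[0.461, 0.181, 0, 0, 0, 0, 1], [0, 0, 0, 0, 0, 0, 1], [0, 0, 0.8, 0, 0, 0, 1], [0, 0, 0.9, 0, 0, 0, 1], [0, 0, 0.8, 0, 0, 0, 1]]
  ]
}}

```text
time_s: 32.72
position: [547.4, 28.3, 78.4]
tcp_rot: [[0.11, 0.994, -0.001], [0.994, -0.11, -0.001], [-0.001, -0.001, -1.0]]
ft_force: [-0.1, -0.4, -0.1]
gripper_width: 85.1
grip_force: 0.0
```

>>> {"fn": "step_arm", "kwargs": {
  "targets": [
    [[0, 0, 0.4, 0, 0, 0, 1], [0, 0, 0.15, 0, 0, 0, 1], [0, 0, 0, 0, 0, 0, 1], [0, 0, 0, 0, 0, 0, 1]]
  ]
}}

```text
time_s: 33.22
position: [549.4, 29.3, 63.5]
tcp_rot: [[0.11, 0.994, 0.002], [0.994, -0.11, -0.0], [0.0, 0.002, -1.0]]
ft_force: [-0.1, 0.8, -0.4]
gripper_width: 85.3
grip_force: 0.0
```

>>> {"fn": "step_arm", "kwargs": {
  "targets": [
    [[0, 0, 0, 0, 0, 0, 0.7], [0, 0, 0, 0, 0, 0, 0.4], [0, 0, 0, 0, 0, 0, 0.4], [0, 0, 0, 0, 0, 0, 0.4], [0, 0, 0, 0, 0, 0, 0.4]]
  ],
  "newtons": 30
}}

```text
time_s: 33.85
position: [548.9, 29.5, 63.2]
tcp_rot: [[0.11, 0.994, 0.001], [0.994, -0.11, -0.0], [0.0, 0.001, -1.0]]
ft_force: [-0.6, 0.4, 5.3]
gripper_width: 40.5
grip_force: 29.9
```

>>> {"fn": "step_arm", "kwargs": {
  "targets": [
    [[0, 0, -0.6, 0, 0, 0, 0.4], [0, 0, -1, 0, 0, 0, 0.4], [-0.34, 0, -0.1, 0, 0, 0, 0.4], [-0.7, 0, 0, 0, 0, 0, 0.4], [-1, 0, 0, 0, 0, 0, 0.4]]
  ]
}}

```text
time_s: 34.48
position: [541.1, -31.9, 112.6]
tcp_rot: [[0.109, 0.994, -0.001], [0.994, -0.109, 0.0], [-0.0, -0.001, -1.0]]
ft_force: [0.1, -0.1, -1.4]
gripper_width: 40.6
grip_force: 30.3
```

>>> {"fn": "step_arm", "kwargs": {
  "targets": [
    [[-1, 0.05, 0, 0, 0, 0, 0.4], [-1, 0.05, 0, 0, 0, 0, 0.4], [-1, 0.05, 0, 0, 0, 0, 0.4], [-1, 0.05, 0, 0, 0, 0, 0.4], [-1, 0.05, 0, 0, 0, 0, 0.4]]
  ]
}}

```text
time_s: 35.1
position: [531.7, -182.5, 112.3]
tcp_rot: [[0.111, 0.994, -0.002], [0.994, -0.111, 0.001], [0.0, -0.002, -1.0]]
ft_force: [-0.4, 0.5, -1.2]
gripper_width: 40.3
grip_force: 30.3
```

>>> {"fn": "step_arm", "kwargs": {
  "targets": [
    [[-1, 0.05, 0, 0, 0, 0, 0.4], [-1, 0.06, 0, 0, 0, 0, 0.4], [-0.9, 0, 0, 0, 0, 0, 0.4], [-0.5, 0, 0, 0, 0, 0, 0.4], [0, 0, 0, 0, 0, 0, 0.4]]
  ]
}}

```text
time_s: 35.72
position: [524.2, -283.7, 112.8]
tcp_rot: [[0.112, 0.994, -0.001], [0.994, -0.112, 0.001], [0.001, -0.001, -1.0]]
ft_force: [-0.8, 0.5, -0.9]
gripper_width: 40.6
grip_force: 30.3
```

>>> {"fn": "step_arm", "kwargs": {
  "targets": [
    [[0, 0, 0.5, 0, 0, 0, 0.4], [0, 0, 0.6, 0, 0, 0, 0.4], [0, 0, 0.3, 0, 0, 0, 0.4], [0, 0, 0.1, 0, 0, 0, 0.4], [0, 0, 0, 0, 0, 0, 0.4]]
  ]
}}

```text
time_s: 36.35
position: [525.1, -282.7, 68.6]
tcp_rot: [[0.11, 0.994, -0.0], [0.994, -0.11, 0.0], [0.0, -0.0, -1.0]]
ft_force: [0.3, -0.4, -0.6]
gripper_width: 40.7
grip_force: 30.3
```

>>> {"fn": "step_arm", "kwargs": {
  "targets": [
    [[0, 0, 0.05, 0, 0, 0, 0.4], [0, 0, 0, 0, 0, 0, 0.4]]
  ]
}}

```text
time_s: 36.6
position: [525.1, -283.2, 67.6]
tcp_rot: [[0.11, 0.994, 0.001], [0.994, -0.11, -0.0], [-0.0, 0.001, -1.0]]
ft_force: [-0.5, -0.0, -0.6]
gripper_width: 40.2
grip_force: 30.3
```

>>> {"fn": "step_arm", "kwargs": {
  "targets": [
    [[0, 0, 0.02, 0, 0, 0, 0.4], [0, 0, 0, 0, 0, 0, 0.6], [0, 0, 0, 0, 0, 0, 0.8], [0, 0, 0, 0, 0, 0, 1], [0, 0, 0, 0, 0, 0, 1]]
  ]
}}

```text
time_s: 37.22
position: [524.9, -283.0, 66.6]
tcp_rot: [[0.11, 0.994, -0.0], [0.994, -0.11, 0.0], [0.0, -0.0, -1.0]]
ft_force: [-0.2, 0.3, -0.1]
gripper_width: 85.5
grip_force: 0.0
```

>>> {"fn": "step_arm", "kwargs": {
  "targets": [
    [[0, 0, -0.7, 0, 0, 0, 1], [0, 0, -1, 0, 0, 0, 1], [0, 0, -1, 0, 0, 0, 1], [0.5, 0, -1, 0, 0, 0, 1], [1, 0, -0.3, 0, 0, 0, 1]]
  ]
}}

```text
time_s: 37.85
position: [531.2, -239.5, 189.0]
tcp_rot: [[0.112, 0.994, 0.004], [0.994, -0.112, -0.003], [-0.002, 0.004, -1.0]]
ft_force: [0.3, 0.8, -0.0]
gripper_width: 85.2
grip_force: 0.0
```

>>> {"fn": "step_arm", "kwargs": {
  "targets": [
    [[1, 0, 0, 0, 0, 0, 1], [1, 0, 0, 0, 0, 0, 1], [1, -0.05, 0, 0, 0, 0, 1], [1, -0.1, 0, 0, 0, 0, 1], [1, -0.1, 0, 0, 0, 0, 1]]
  ]
}}

```text
time_s: 38.48
position: [538.8, -87.4, 186.6]
tcp_rot: [[0.11, 0.994, -0.0], [0.994, -0.11, 0.0], [0.0, -0.0, -1.0]]
ft_force: [1.1, -0.2, 0.0]
gripper_width: 85.5
grip_force: 0.0
```

>>> {"fn": "step_arm", "kwargs": {
  "targets": [
    [[1, -0.1, 0, 0, 0, 0, 1], [1, -0.1, 0, 0, 0, 0, 1], [1, -0.1, 0, 0, 0, 0, 1], [1, -0.1, 0, 0, 0, 0, 1], [1, -0.1, 0, 0, 0, 0, 1]]
  ]
}}

```text
time_s: 39.1
position: [540.4, 63.3, 186.6]
tcp_rot: [[0.11, 0.994, 0.0], [0.994, -0.11, -0.0], [-0.0, 0.0, -1.0]]
ft_force: [-0.6, -0.5, 0.2]
gripper_width: 85.8
grip_force: 0.0
```

>>> {"fn": "step_arm", "kwargs": {
  "targets": [
    [[1, -0.1, 0, 0, 0, 0, 1], [0.76, 0, 0, 0, 0, 0, 1], [0, 0, 0, 0, 0, 0, 1], [0, 0, 0.8, 0, 0, 0, 1], [0, 0, 0.9, 0, 0, 0, 1]]
  ]
}}

```text
time_s: 39.72
position: [543.8, 114.4, 135.6]
tcp_rot: [[0.11, 0.994, 0.002], [0.994, -0.11, -0.0], [-0.0, 0.002, -1.0]]
ft_force: [-0.1, 0.7, 0.0]
gripper_width: 85.6
grip_force: 0.0
```

```bash
python3 l.py 6 top scene; cat > f.py <<'E'
from h import *
import sys
k1=sys.argv[1]
for nm,c0,r,zr in[("jar",(543.5,-117),26,(20,80)),("can",(535.9,-198.5),29,(20,110)),("bot",(525.2,-283.3),22,(20,72))]:
  for n in("top","scene"):
    o=[]
    for k in("0",k1):
        w=cloud(np.load(n+k+".npy"),camera_model(n)).reshape(-1,3);q=w[(np.hypot(*(w[:,:2]-c0).T)<r+8)&(w[:,2]>zr[0])&(w[:,2]<zr[1])]
        if len(q)<40:break
        s=circ(q,r,c0);q=q[abs(np.hypot(*(q[:,:2]-s.x).T)-r)<5];s=circ(q,r,s.x);o.append((s.x.round(2),len(q)))
    print(nm,n,o)
E
python3 f.py 6
```

```text
[540.98294444 113.88147311 131.77603881] [ 1.31476453e-01  3.73649775e-01  1.68307095e+00 -6.77887984e-04
  1.09057192e+00  2.42589590e-01] [[0.11056625922829302, 0.9938531363970947, -0.005571857313301494], [0.9938668399022543, -0.11057531451827989, -0.001343265383474283], [-0.00195111838924883, -0.005389164391755555, -0.9999835748872028]]
jar top [(array([ 543.71, -117.59]), 125)]
jar scene [(array([ 543.18, -116.65]), 644)]
can top [(array([ 536.05, -198.91]), 286)]
can scene [(array([ 535.77, -197.82]), 1131)]
bot top [(array([ 525.45, -283.78]), 161), (array([ 526.38, -283.82]), 176)]
bot scene [(array([ 525.04, -282.93]), 564), (array([ 525.91, -283.02]), 570)]
```

View pics/v6.png

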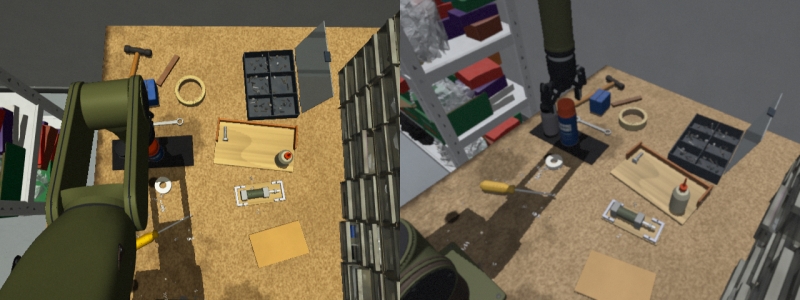

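>>> {"fn": "step_arm", "kwargs": {
  "targets": [
    [[0, 0, 0.8, 0, 0, 0, 1], [0, 0, 0.4, 0, 0, 0, 1], [0, 0, 0.2, 0, 0, 0, 1], [0, 0, 0, 0, 0, 0, 1], [0, 0, 0, 0, 0, 0, 0.8]]
  ],
  "newtons": 45
}}

```text
time_s: 40.45
position: [544.0, 115.2, 94.3]
tcp_rot: [[0.11, 0.994, 0.001], [0.994, -0.11, 0.0], [0.0, 0.001, -1.0]]
ft_force: [0.3, 0.4, -0.7]
gripper_width: 69.6
grip_force: 0.0
```

>>> {"fn": "step_arm", "kwargs": {
  "targets": [
    [[0, 0, 0, 0, 0, 0, 0.6], [0, 0, 0, 0, 0, 0, 0.5], [0, 0, 0, 0, 0, 0, 0.5], [0, 0, 0, 0, 0, 0, 0.5]]
  ]
}}

```text
time_s: 40.95
position: [543.6, 115.2, 94.8]
tcp_rot: [[0.11, 0.994, 0.001], [0.994, -0.11, -0.0], [0.0, 0.001, -1.0]]
ft_force: [-1.9, -0.4, 4.4]
gripper_width: 54.8
grip_force: 46.4
```

>>> {"fn": "step_arm", "kwargs": {
  "targets": [
    [[0, 0, -0.6, 0, 0, 0, 0.5], [0, 0, -1, 0, 0, 0, 0.5], [-0.33, 0, -0.1, 0, 0, 0, 0.5], [-0.7, 0, 0, 0, 0, 0, 0.5], [-1, 0.1, 0, 0, 0, 0, 0.5]]
  ]
}}

```text
time_s: 41.58
position: [538.3, 53.6, 143.4]
tcp_rot: [[0.109, 0.994, -0.002], [0.994, -0.109, -0.0], [-0.0, -0.002, -1.0]]
ft_force: [0.7, -0.1, -3.3]
gripper_width: 54.6
grip_force: 48.7
```

>>> {"fn": "step_arm", "kwargs": {
  "targets": [
    [[-1, 0.1, 0, 0, 0, 0, 0.5], [-1, 0.1, 0, 0, 0, 0, 0.5], [-1, 0.1, 0, 0, 0, 0, 0.5], [-1, 0.1, 0, 0, 0, 0, 0.5], [-1, 0.1, 0, 0, 0, 0, 0.5]]
  ]
}}

```text
time_s: 42.2
position: [536.6, -97.7, 143.2]
tcp_rot: [[0.11, 0.994, -0.002], [0.994, -0.11, 0.0], [0.0, -0.002, -1.0]]
ft_force: [-0.8, -0.2, -3.2]
gripper_width: 54.6
grip_force: 48.7
```

>>> {"fn": "step_arm", "kwargs": {
  "targets": [
    [[-1, 0.1, 0, 0, 0, 0, 0.5], [-1, 0.1, 0, 0, 0, 0, 0.5], [-0.9, 0.07, 0, 0, 0, 0, 0.5], [-0.5, 0, 0, 0, 0, 0, 0.5], [0, 0, 0, 0, 0, 0, 0.5]]
  ]
}}

```text
time_s: 42.82
position: [534.0, -199.4, 143.7]
tcp_rot: [[0.112, 0.994, -0.001], [0.994, -0.112, 0.001], [0.001, -0.001, -1.0]]
ft_force: [0.1, 1.0, -2.9]
gripper_width: 55.1
grip_force: 48.8
```

>>> {"fn": "step_arm", "kwargs": {
  "targets": [
    [[0, 0, 0.5, 0, 0, 0, 0.5], [0, 0, 0.6, 0, 0, 0, 0.5], [0, 0, 0.3, 0, 0, 0, 0.5], [0, 0, 0.12, 0, 0, 0, 0.5], [0, 0, 0, 0, 0, 0, 0.5]]
  ]
}}

```text
time_s: 43.45
position: [535.0, -198.3, 99.2]
tcp_rot: [[0.11, 0.994, 0.0], [0.994, -0.11, -0.0], [-0.0, 0.0, -1.0]]
ft_force: [-0.2, -0.7, -3.7]
gripper_width: 54.8
grip_force: 48.8
```

>>> {"fn": "step_arm", "kwargs": {
  "targets": [
    [[0, 0, 0.04, 0, 0, 0, 0.5], [0, 0, 0.02, 0, 0, 0, 0.5], [0, 0, 0, 0, 0, 0, 0.5], [0, 0, 0, 0, 0, 0, 0.7], [0, 0, 0, 0, 0, 0, 0.85]]
  ]
}}

```text
time_s: 44.08
position: [535.5, -199.0, 97.6]
tcp_rot: [[0.11, 0.994, 0.002], [0.994, -0.11, -0.001], [-0.0, 0.002, -1.0]]
ft_force: [-0.0, -0.1, -0.1]
gripper_width: 72.2
grip_force: 0.0
```

>>> {"fn": "step_arm", "kwargs": {
  "targets": [
    [[0, 0, 0, 0, 0, 0, 1], [0, 0, 0, 0, 0, 0, 1], [0, 0, -0.8, 0, 0, 0, 1], [0, 0, -1, 0, 0, 0, 1], [0, 0, -1, 0, 0, 0, 1]]
  ]
}}

```text
time_s: 44.7
position: [534.7, -198.6, 181.7]
tcp_rot: [[0.11, 0.994, -0.001], [0.994, -0.11, 0.0], [0.0, -0.001, -1.0]]
ft_force: [-0.2, -0.3, 0.2]
gripper_width: 85.3
grip_force: 0.0
```

>>> {"fn": "step_arm", "kwargs": {
  "targets": [
    [[0.5, 0, 0, 0, 0, 0, 1], [1, -0.1, 0, 0, 0, 0, 1], [1, -0.1, 0, 0, 0, 0, 1], [1, -0.1, 0, 0, 0, 0, 1], [1, -0.1, 0, 0, 0, 0, 1]]
  ]
}}

```text
time_s: 45.32
position: [536.8, -61.4, 179.7]
tcp_rot: [[0.11, 0.994, -0.002], [0.994, -0.11, 0.001], [0.001, -0.002, -1.0]]
ft_force: [0.5, 0.2, 0.3]
gripper_width: 85.3
grip_force: 0.0
```

>>> {"fn": "step_arm", "kwargs": {
  "targets": [
    [[1, -0.1, 0, 0, 0, 0, 1], [1, -0.1, 0, 0, 0, 0, 1], [1, -0.1, 0, 0, 0, 0, 1], [1, -0.1, 0, 0, 0, 0, 1], [1, -0.1, 0, 0, 0, 0, 1]]
  ]
}}

```text
time_s: 45.95
position: [538.1, 89.2, 179.7]
tcp_rot: [[0.11, 0.994, -0.003], [0.994, -0.11, 0.0], [-0.0, -0.003, -1.0]]
ft_force: [-0.3, 0.7, -0.6]
gripper_width: 85.6
grip_force: 0.0
```

>>> {"fn": "step_arm", "kwargs": {
  "targets": [
    [[1, -0.1, 0, 0, 0, 0, 1], [1, -0.1, 0, 0, 0, 0, 1], [1, -0.1, 0, 0, 0, 0, 1], [0.59, -0.16, 0, 0, 0, 0, 1], [0, 0, 0, 0, 0, 0, 1]]
  ]
}}

```text
time_s: 46.58
position: [536.5, 197.1, 180.3]
tcp_rot: [[0.108, 0.994, -0.002], [0.994, -0.108, -0.001], [-0.001, -0.002, -1.0]]
ft_force: [0.1, -0.2, -0.8]
gripper_width: 85.4
grip_force: 0.0
```

```bash
python3 l.py 7 top scene; python3 f.py 7
```

```text
[536.78541261 196.11569202 180.49215996] [ 2.76765988e-01  3.45556142e-01  1.58476953e+00 -6.39116757e-04
  1.21283074e+00  3.85999474e-01] [[0.10879256040645907, 0.9940635701795443, -0.001340612585806845], [0.9940638170522667, -0.10879394021724328, -0.0010030949530170667], [-0.0011429906757399796, -0.0012235251959659876, -0.9999985982782228]]
jar top [(array([ 543.71, -117.59]), 125)]
jar scene [(array([ 543.18, -116.65]), 644)]
can top [(array([ 536.05, -198.91]), 286), (array([ 533.98, -198.3 ]), 266)]
can scene [(array([ 535.77, -197.82]), 1131), (array([ 533.67, -197.24]), 1124)]
bot top [(array([ 525.45, -283.78]), 161), (array([ 526.32, -283.79]), 162)]
bot scene [(array([ 525.04, -282.93]), 564), (array([ 525.89, -282.94]), 572)]
```

>>> {"fn": "step_arm", "kwargs": {
  "targets": [
    [[0, 0, 0.8, 0, 0, 0, 1], [0, 0, 1, 0, 0, 0, 1], [0, 0, 1, 0, 0, 0, 1], [0, 0, 0.9, 0, 0, 0, 1], [0, 0, 0.43, 0, 0, 0, 1]]
  ],
  "newtons": 40
}}

```text
time_s: 47.3
position: [536.7, 194.6, 55.9]
tcp_rot: [[0.112, 0.994, -0.002], [0.994, -0.112, -0.001], [-0.001, -0.002, -1.0]]
ft_force: [-0.1, -0.1, -0.3]
gripper_width: 85.3
grip_force: 0.0
```

>>> {"fn": "step_arm", "kwargs": {
  "targets": [
    [[0, 0, 0.2, 0, 0, 0, 1], [0, 0, 0, 0, 0, 0, 1], [0, 0, 0, 0, 0, 0, 0.7], [0, 0, 0, 0, 0, 0, 0.5], [0, 0, 0, 0, 0, 0, 0.5]]
  ]
}}

```text
time_s: 47.92
position: [538.1, 196.4, 52.5]
tcp_rot: [[0.11, 0.994, 0.002], [0.994, -0.11, 0.001], [0.001, 0.002, -1.0]]
ft_force: [-1.4, -0.4, 6.0]
gripper_width: 51.2
grip_force: 40.8
```

>>> {"fn": "step_arm", "kwargs": {
  "targets": [
    [[0, 0, 0, 0, 0, 0, 0.5], [0, 0, 0, 0, 0, 0, 0.5], [0, 0, -0.6, 0, 0, 0, 0.5], [0, 0, -1, 0, 0, 0, 0.5], [-0.31, 0, -0.1, 0, 0, 0, 0.5]]
  ]
}}

```text
time_s: 48.55
position: [538.3, 187.5, 104.2]
tcp_rot: [[0.109, 0.994, 0.005], [0.994, -0.109, 0.001], [0.002, 0.005, -1.0]]
ft_force: [0.4, 0.0, -1.0]
gripper_width: 50.7
grip_force: 41.7
```

>>> {"fn": "step_arm", "kwargs": {
  "targets": [
    [[-0.7, 0.08, 0, 0, 0, 0, 0.5], [-1, 0.1, 0, 0, 0, 0, 0.5], [-1, 0.15, 0, 0, 0, 0, 0.5], [-1, 0.15, 0, 0, 0, 0, 0.5], [-1, 0.15, 0, 0, 0, 0, 0.5]]
  ]
}}

```text
time_s: 49.18
position: [538.0, 42.1, 100.7]
tcp_rot: [[0.111, 0.994, -0.003], [0.994, -0.111, -0.001], [-0.001, -0.003, -1.0]]
ft_force: [0.2, -0.4, -1.4]
gripper_width: 50.7
grip_force: 41.7
```

>>> {"fn": "step_arm", "kwargs": {
  "targets": [
    [[-1, 0.15, 0, 0, 0, 0, 0.5], [-1, 0.15, 0, 0, 0, 0, 0.5], [-1, 0.15, 0, 0, 0, 0, 0.5], [-1, 0.15, 0, 0, 0, 0, 0.5], [-0.8, 0.1, 0, 0, 0, 0, 0.5]]
  ]
}}

```text
time_s: 49.8
position: [542.8, -103.2, 100.6]
tcp_rot: [[0.112, 0.994, -0.003], [0.994, -0.112, 0.0], [-0.0, -0.003, -1.0]]
ft_force: [0.7, -0.4, -2.5]
gripper_width: 51.0
grip_force: 41.7
```

>>> {"fn": "step_arm", "kwargs": {
  "targets": [
    [[-0.5, 0, 0, 0, 0, 0, 0.5], [0, 0, 0, 0, 0, 0, 0.5], [0, 0, 0.6, 0, 0, 0, 0.5], [0, 0, 0.6, 0, 0, 0, 0.5], [0, 0, 0.25, 0, 0, 0, 0.5]]
  ]
}}

```text
time_s: 50.42
position: [541.9, -114.6, 57.6]
tcp_rot: [[0.109, 0.994, -0.003], [0.994, -0.109, 0.001], [0.001, -0.003, -1.0]]
ft_force: [0.9, -0.3, -2.2]
gripper_width: 51.2
grip_force: 41.7
```

>>> {"fn": "step_arm", "kwargs": {
  "targets": [
    [[0, 0, 0.07, 0, 0, 0, 0.5], [0, 0, 0.02, 0, 0, 0, 0.5], [0, 0, 0, 0, 0, 0, 0.5]]
  ]
}}

```text
time_s: 50.8
position: [543.8, -115.8, 56.6]
tcp_rot: [[0.11, 0.994, 0.002], [0.994, -0.11, -0.0], [-0.0, 0.002, -1.0]]
ft_force: [-0.6, -0.9, -1.7]
gripper_width: 50.8
grip_force: 41.7
```

>>> {"fn": "step_arm", "kwargs": {
  "targets": [
    [[0, 0, 0.03, 0, 0, 0, 0.5], [0, 0, 0, 0, 0, 0, 0.5], [0, 0, 0, 0, 0, 0, 0.65], [0, 0, 0, 0, 0, 0, 0.85], [0, 0, 0, 0, 0, 0, 1]]
  ]
}}

```text
time_s: 51.42
position: [543.3, -115.8, 55.1]
tcp_rot: [[0.11, 0.994, 0.0], [0.994, -0.11, -0.0], [-0.0, 0.0, -1.0]]
ft_force: [-0.2, 0.3, -1.0]
gripper_width: 85.1
grip_force: 0.0
```

>>> {"fn": "step_arm", "kwargs": {
  "targets": [
    [[0, 0, 0, 0, 0, 0, 1], [0, 0, -0.8, 0, 0, 0, 1], [0, 0, -1, 0, 0, 0, 1], [0, 0, -1, 0, 0, 0, 1], [0, 0, -1, 0, 0, 0, 1]]
  ]
}}

```text
time_s: 52.05
position: [543.0, -115.7, 170.0]
tcp_rot: [[0.11, 0.994, -0.0], [0.994, -0.11, 0.0], [0.0, -0.0, -1.0]]
ft_force: [0.8, -0.5, -0.0]
gripper_width: 85.4
grip_force: 0.0
```

>>> {"fn": "step_arm", "kwargs": {
  "targets": [
    [[0, 0, -1, 0, 0, 0, 1], [0, 0, 0, 0, 0, 0, 1], [0, 0, 0, 0, 0, 0, 1]]
  ]
}}

```text
time_s: 52.42
position: [542.5, -115.5, 198.4]
tcp_rot: [[0.11, 0.994, -0.001], [0.994, -0.11, 0.0], [0.0, -0.001, -1.0]]
ft_force: [-0.3, -0.2, -0.1]
gripper_width: 85.6
grip_force: 0.0
```

```bash
python3 l.py 8 top scene; python3 f.py 8
```

```text
[ 542.15264694 -115.44746173  197.94427378] [-2.86015813e-01  3.07227972e-01  1.59630446e+00  3.46082516e-06
  1.24047375e+00 -1.75544384e-01] [[0.11024847936626124, 0.9939013611302625, -0.0023145498133675807], [0.9939039653826612, -0.11024717520719994, 0.0006840726969106444], [0.00042472820577141085, -0.0023758582121920983, -0.9999970874476117]]
jar top [(array([ 543.71, -117.59]), 125), (array([ 543.35, -117.89]), 65)]
jar scene [(array([ 543.18, -116.65]), 644), (array([ 542.87, -116.85]), 641)]
can top [(array([ 536.05, -198.91]), 286), (array([ 534.14, -198.51]), 247)]
can scene [(array([ 535.77, -197.82]), 1131), (array([ 533.7 , -197.32]), 1122)]
bot top [(array([ 525.45, -283.78]), 161), (array([ 526.38, -283.76]), 65)]
bot scene [(array([ 525.04, -282.93]), 564), (array([ 525.91, -282.93]), 565)]
```

>>> {"fn": "step_arm", "kwargs": {
  "targets": [
    [[-0.9, 0.03, 0, 0, 0, 0, 1], [-1, 0, 0, 0, 0, 0, 1], [-0.88, 0, 0, 0, 0, 0, 1], [0, 0, 0, 0, 0, 0, 1], [0, 0, 0.8, 0, 0, 0, 1]]
  ],
  "newtons": 45
}}

```text
time_s: 53.15
position: [535.9, -198.9, 175.7]
tcp_rot: [[0.111, 0.994, 0.003], [0.994, -0.111, -0.0], [-0.0, 0.003, -1.0]]
ft_force: [0.2, -0.5, 0.1]
gripper_width: 85.3
grip_force: 0.0
```

>>> {"fn": "step_arm", "kwargs": {
  "targets": [
    [[0, 0, 1, 0, 0, 0, 1], [0, 0, 1, 0, 0, 0, 1], [0, 0, 0.6, 0, 0, 0, 1], [0, 0, 0, 0, 0, 0, 1], [0, 0, 0, 0, 0, 0, 0.8]]
  ]
}}

```text
time_s: 53.78
position: [535.2, -198.3, 97.5]
tcp_rot: [[0.11, 0.994, 0.0], [0.994, -0.11, 0.0], [0.0, 0.0, -1.0]]
ft_force: [0.6, -0.8, 0.2]
gripper_width: 69.8
grip_force: 0.0
```

>>> {"fn": "step_arm", "kwargs": {
  "targets": [
    [[0, 0, 0, 0, 0, 0, 0.6], [0, 0, 0, 0, 0, 0, 0.5], [0, 0, 0, 0, 0, 0, 0.5], [0, 0, 0, 0, 0, 0, 0.5], [0, 0, -0.3, 0, 0, 0, 0.5]]
  ]
}}

```text
time_s: 54.4
position: [534.2, -198.4, 106.1]
tcp_rot: [[0.11, 0.994, -0.001], [0.994, -0.11, 0.001], [0.001, -0.001, -1.0]]
ft_force: [-0.8, -0.7, -3.9]
gripper_width: 55.0
grip_force: 47.9
```

>>> {"fn": "step_arm", "kwargs": {
  "targets": [
    [[-0.017, 0.07, 0, 0, 0, 0, 0.5], [0, 0, 0, 0, 0, 0, 0.5], [0, 0, 0.2, 0, 0, 0, 0.5], [0, 0, 0.08, 0, 0, 0, 0.5], [0, 0, 0.02, 0, 0, 0, 0.5]]
  ]
}}

```text
time_s: 55.02
position: [536.8, -199.7, 98.7]
tcp_rot: [[0.11, 0.994, 0.0], [0.994, -0.11, -0.001], [-0.001, 0.0, -1.0]]
ft_force: [-5.0, 0.6, 14.0]
gripper_width: 55.0
grip_force: 49.6
```

>>> {"fn": "step_arm", "kwargs": {
  "targets": [
    [[0, 0, 0, 0, 0, 0, 0.5], [0, 0, 0, 0, 0, 0, 0.7], [0, 0, 0, 0, 0, 0, 0.85], [0, 0, 0, 0, 0, 0, 1], [0, 0, 0, 0, 0, 0, 1]]
  ]
}}

```text
time_s: 55.65
position: [536.9, -199.4, 97.0]
tcp_rot: [[0.11, 0.994, -0.0], [0.994, -0.11, 0.0], [0.0, -0.0, -1.0]]
ft_force: [1.2, -0.5, -0.6]
gripper_width: 85.2
grip_force: 0.0
```

>>> {"fn": "step_arm", "kwargs": {
  "targets": [
    [[0, 0, -0.8, 0, 0, 0, 1], [0, 0, -1, 0, 0, 0, 1], [0, 0, -1, 0, 0, 0, 1], [0, 0, -1, 0, 0, 0, 1], [1, 0, 0, 0, 0, 0, 1]]
  ]
}}

```text
time_s: 56.28
position: [542.4, -171.7, 214.1]
tcp_rot: [[0.113, 0.994, 0.006], [0.994, -0.113, -0.003], [-0.002, 0.006, -1.0]]
ft_force: [0.2, -0.2, -0.5]
gripper_width: 85.5
grip_force: 0.0
```

>>> {"fn": "step_arm", "kwargs": {
  "targets": [
    [[1, 0, 0, 0, 0, 0, 1], [1, 0, 0, 0, 0, 0, 1], [1, 0, 0, 0, 0, 0, 1], [1, 0, 0, 0, 0, 0, 1], [1, 0, 0, 0, 0, 0, 1]]
  ]
}}

```text
time_s: 56.9
position: [556.7, -19.6, 211.1]
tcp_rot: [[0.11, 0.994, -0.0], [0.994, -0.11, 0.0], [0.0, -0.0, -1.0]]
ft_force: [1.2, 0.9, -0.3]
gripper_width: 85.6
grip_force: 0.0
```

>>> {"fn": "step_arm", "kwargs": {
  "targets": [
    [[1, 0, 0, 0, 0, 0, 1], [1, 0, 0, 0, 0, 0, 1], [1, 0, 0, 0, 0, 0, 1], [0, 0, 0, 0, 0, 0, 1], [0, 0, 0, 0, 0, 0, 1]]
  ]
}}

```text
time_s: 57.52
position: [566.5, 68.4, 211.0]
tcp_rot: [[0.11, 0.994, -0.0], [0.994, -0.11, -0.001], [-0.001, -0.0, -1.0]]
ft_force: [0.5, 0.1, 0.3]
gripper_width: 85.5
grip_force: 0.0
```

```bash
python3 l.py 9 top scene; python3 f.py 9
```

```text
[566.43900701  68.09466728 211.04725474] [ 4.60261994e-02  3.16904116e-01  1.54523058e+00 -6.72868595e-04
  1.27992369e+00  1.56951090e-01] [[0.11050546358759285, 0.9938754211876297, -0.00043551854425791936], [0.9938752634360846, -0.11050573760429813, -0.000665346814333571], [-0.0007093991433051977, -0.00035932664974117897, -0.9999996838185571]]
jar top [(array([ 543.71, -117.59]), 125), (array([ 543.45, -117.78]), 125)]
jar scene [(array([ 543.18, -116.65]), 644), (array([ 542.95, -116.85]), 645)]
can top [(array([ 536.05, -198.91]), 286), (array([ 535.6, -199.3]), 272)]
can scene [(array([ 535.77, -197.82]), 1131), (array([ 535.09, -197.77]), 1114)]
bot top [(array([ 525.45, -283.78]), 161), (array([ 526.33, -283.86]), 175)]
bot scene [(array([ 525.04, -282.93]), 564), (array([ 525.89, -283.01]), 568)]
```

View pics/v9.png

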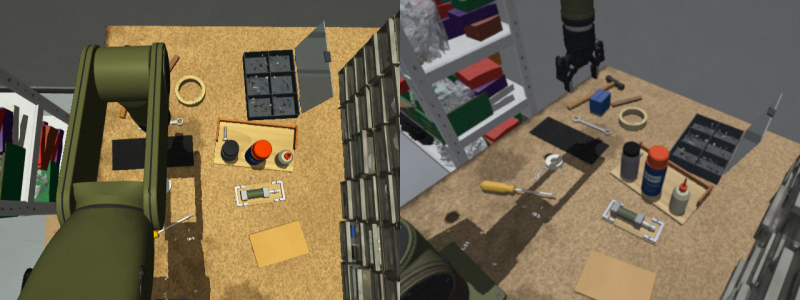

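The picture shows the jar, can and bottle upright in the tray (top view at about (229,150), (259,150), (284,157)). Each is within 1 mm of where it started. The cylinder lies in the cradle at about (260,194) and the gripper is clear of everything.

```bash
python3 -c "
from bench import job_done
print(job_done())"
```

```text
the job is handed in; nothing more can be done
None
```

The job is handed in at about 58 s of the 147 s: the air cylinder lies centred in the cradle, and the can, bottle and jar stand upright within about 1 mm of their starting spots by the cameras; the bolt, spanner and reel were not touched.

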